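# Load the chilled sample tray

### The job

Get the chilled sample tray ready: hook one end of the cold plate under the tray's two fixed tabs and press its other end down until the spring catch has snapped over it and the plate lies flat on the floor, between the ribs; then lay the rack over it, down flat on the ledges inside the tray; then stand the vial upright in either hole of the rack, its foot on the cold plate. Set the parts down, don't drop them, keep the glass vial upright, and leave the jar, the culture dishes and all other things where they are.

Things in the scene. Friction and masses are not known exactly. Their poses are not given: they have to be found in the camera images.
- tray: Chilled sample tray, an open white box fixed to the table. Origin: centre of its underside, on the table; x along its length from the tab end (-x) to the catch end (+x), z up. Inside 142 mm long (x), 136 mm wide; walls 4 mm plus an 8 mm rim flange, rim top 47 mm up; walls straight up to 42 mm, flared outward above as a lead-in. Inner floor 6 mm above the table.
- tray_tab_end (a point): Tray, tab end: point at x = -66.5, y = 0, z = 25 mm of the tray. Two fixed tabs at tray y = -20 and +20 mm, 16 mm wide, reach 10 mm inward from the end wall (x -71 to -61); underside 25 mm above the table, 19 mm above the floor. They overhang the plate's end, so the plate goes in tilted, this end first, pushed under them to the wall, then the other end down.
- tray_catch_end (a point): Tray, catch end: point at x = 62.5, y = 0, z = 24 mm of the tray; press the plate down here. The spring catch stands in the +x end wall.
- catch (a joint): Spring catch: grey tongue 26 mm wide in a window of the +x end wall at y = 0, hinged at its foot. Its nose reaches 4 mm inward, 23 to 34 mm above the table, slanted on top, flat below. Angle in rad: 0 at rest, to 0.3 bent outward. Pressing the plate's end down past the nose bends it about 0.1; then it springs back to 0 over the plate. Takes about 3 to 12 N on the plate near that end.
- plate_home (a point): Tray: where the cold plate's centre lies when home, x = 0, y = 0, z = 14 mm of the tray. Four ribs on the floor, 7 mm high, sloping inner faces from y = 35 mm at the foot to 39 mm at the top on either side, at x 38 to 60 mm either side of the middle, guide the 66 mm wide plate. Beside the plate's middle the floor is free for fingers, 35 mm to each side wall.
- rack_seat (a point): Tray: where the rack's underside centre lies when seated, x = 0, y = 0, z = 37 mm of the tray. The rack rests on four corner ledges, 24 x 10 mm, tops 37 mm above the table, in the tray's inner corners. The handle's bar then lies at 71 mm.
- cold_plate_center (a point): Cold plate, a flat closed aluminium case 140 x 66 x 16 mm, about 0.22 kg, lying flat on the table at the start. This point is its centre (8 mm up); x along its 140 mm length, y across its 66 mm width, z up. Either end may go under the tabs. Gripped across the 66 mm width at mid-length.
- cold_plate: The same cold plate; origin at the centre of its underside, same axes.
- rack_grip (a point): Rack, a steel plate 138 (x) x 132 (y) x 5 mm, about 0.24 kg, flat on the table at the start, with a bridge handle over its middle. This point is the centre of the handle's bar, 34 mm above the plate's underside: 60 mm long along y, 10 mm thick along x, 14 mm high, on two posts at y = -27 and +27 mm. The rack fits the tray, its x along the tray's, either way round, 2 mm to spare on every side.
- rack: The same rack; origin at the centre of its underside, same axes.
- rack_hole_a (a point): Centre of the rack's hole at x = -42 mm, y = 0, on the plate's top face (5 mm above its underside). Round, 31 mm across, right through.
- rack_hole_b (a point): Centre of the rack's other hole, at x = +42 mm, y = 0, on the top face. Round, 31 mm across, right through.
- vial_center (a point): Sample vial: amber glass, white paper band, white cap, 28 mm across (cap 24 mm), 61 mm tall, glass straight up to 47 mm, about 35 g, standing on the table at the start. This point is on its axis half-way up (30.5 mm), z up. Standing in the seated rack on the cold plate, its centre is 52.5 mm above the table and its top 41 mm above the rack's top face.
- vial: The same vial; origin at the centre of its foot.
- jar_center (a point): Bystander: a wider clear glass jar with white lid, 48 mm across, 66 mm tall; point half-way up.
- dish_a_center (a point): Bystander: a round closed culture dish, 91 mm across and 15 mm high; point half-way up.
- dish_b_center (a point): Bystander: a second culture dish like it.
- dish_c_center (a point): Bystander: a third culture dish like it, near the arm's foot.
- cup_rim (a point): Bystander: a clear plastic cup 68 mm across, 85 mm tall; centre of its rim.
- saucer: Bystander: a white china plate 170 mm across, 18 mm high; origin at its underside.
- spoon: Bystander: a spoon 150 mm long near the arm's foot.
There are look-alikes about, which are no part of the job. Leave any yellow look-alike of the tray alone. What is shaped like the rack but brown is not meant.

How it is judged:
By the outcome, as a careful person would: the job done as asked, in the order asked, and still so for the second after the job is handed in, with the robot touching nothing.
It also fails if it takes over 72 s, if anything falls off the work surface, if the arm or the gripper's body presses on something with over 40 N, if the wrist force passes 120 N, or if a joint passes its speed limit or range.

### The arm

A 7-joint arm with a two-finger parallel gripper is mounted at the origin on the work surface. World frame = base frame: x ahead of the robot, y to its left, z up, the work surface at z = 0. Lengths are in m, angles in rad, forces in N, time in s.
With the tool pointing down it reaches from about 0.425 to 0.95 m from the base axis. Payload 16.7 kg.
Tool frame: the origin (TCP) lies between the finger pads; the fingertips stand 22 mm ahead of it and the grasp point (between the pads) lies 3 mm ahead of it; z points along the fingers, x is the direction in which the jaws open and shut, and the axes are right-handed (so a half turn about z gives the same grasp; the last joint's range is limited). The gripper opens to 94 mm and grips with 3 to 60 N. Pads are 16 mm wide; open, the fingers measure 119 mm over their backs; the gripper's body (75 mm by 177 mm) begins 78 mm behind the grasp point.
Start: joints at [1.151, 0.426, 0.074, 1.606, -0.034, 1.111, -0.067], TCP at [0.18, -0.651, 0.227] pointing down, gripper open.
Joint ranges: [-2.85, 2.85], [-0.5, 2.14], [-1.23, 1.37], [0.21, 2.46], [-1.02, 4.16], [0.16, 2.05], [-2.73, 2.73]. Speed limits (rad/s): [1.89, 1.89, 2.39, 2.39, 3.01, 3.01, 3.01].

### API

Orientations are given as a unit quaternion [w, x, y, z].
In Python, from rig import env gives the robot as it stands.
- The arm moves only by the tool send_rows, never from a script. Its argument "series" is a list of rows, each a list of 3 entries, a list of its own where there are three numbers: the shift along the tool's x, y, z in cm, then the turn, a rotation vector about the tool's x, y, z in degrees, then the closure, from 0 (fully open) to 1 (shut). A call has 1 to 12 rows; each row is the pose to reach, as a shift and turn from the pose commanded when the call began, along the tool's axes at that moment; what a row does not reach only later rows make up. A row lasts 1/10 s, in which the tool goes at most 50 mm and 8.59 degrees, less where a joint would pass 70% of its speed; a pose out of reach is approached as far as the arm can. A call with a gripper value outside its range is refused whole. The fingers move at their own pace and stop on an object; "force" is the grip in N (left out, the last holds). Time passes only in rows, so rows that repeat a pose let the fingers close. It gives the time, the measured TCP pose, the force and the opening at its end, in the units of the state.
- env.state(): the state, without advancing time (a new reading comes with each control period).
- env.get_image(name): name is "scene" or "top"; returns a dict with "image" (420x560x3 uint8, red, green, blue), "vertical_fov" (degrees; the focal length in pixels is half the picture's height over the tangent of half this angle, whatever the lens; pixels are square), "cx", "cy" (the principal point, pixels), "D" ([k1, k2, p1, p2, k3] as OpenCV has them; the pictures are not rectified), "R" (3x3) and "t" (3): a world point X has camera coordinates R X + t. Camera axes: x right, y down, z forward; pixel columns grow to the right and rows downward; lengths in m; the calibration is good to about 2 mm. A picture is of the moment at which its call begins. There is no depth.
- env.close_job(): hands the job in, once; it reports no verdict.
The state is a dict: "time": time; "joint_positions": joint angles; "joint_velocities": joint speeds; "effort": joint torques, N m; "tcp_pos": TCP position; "orientation": TCP orientation; "ft_force": force on the tool from outside, world axes, zero at the start; "moment": the same for the moment, N m; "finger_gap": finger opening in m.
Only numpy, scipy, OpenCV 4.12 (cv2) and the standard library are available. Lean on these libraries where they do the work, as an engineer would, in place of code of your own. Each camera call takes 0.05 s, during which the arm holds its last target.

## Working session

There is one attempt and no reset: what is moved stays moved. The work goes in short steps, Python scripts to look and compute and a tool call to move; the robot and the scene stay as the last step left them, time stands still between calls to the robot, and variables do not carry over. Pictures are saved under pics/ and viewed, and the job is handed in when it is done.

Besides the shell and the picture viewer there is one more tool, called after "Emit:" as name([rows], argument=value, ...), one row to a line, values as JSON. send_rows: Moves the arm, as the interface text tells. Its arguments: {"type":"object","properties":{"series":{"type":"array","items":{"type":"array"}},"force":{"type":"number"}},"required":["series"]}

```bash
ls; mkdir -p pics; cat > h.py <<'E'
import numpy as np, cv2
from rig import env
def cam(name,fn=None):
    d=env.get_image(name)
    if fn: cv2.imwrite('pics/'+fn,cv2.cvtColor(d['image'],cv2.COLOR_RGB2BGR))
    return d
def K(d):
    f=210/np.tan(np.radians(d['vertical_fov'])/2)
    return np.array([[f,0,d['cx']],[0,f,d['cy']],[0,0,1.]])
def ray(d,px,z):
    px=np.array(px,float).reshape(-1,1,2)
    u=cv2.undistortPoints(px,K(d),np.array(d['D'],float))[:,0]
    R=np.array(d['R']);t=np.array(d['t'])
    c=-R.T@t
    v=np.c_[u,np.ones(len(u))]@R
    s=(z-c[2])/v[:,2]
    return c+v*s[:,None]
def proj(d,X):
    return cv2.projectPoints(np.array(X,float).reshape(-1,1,3),cv2.Rodrigues(np.array(d['R'],float))[0],np.array(d['t'],float),K(d),np.array(d['D'],float))[0][:,0]
E
python3 - <<'E'
from h import *
for n in('scene','top'):
    d=cam(n,n+'0.png'); R=np.array(d['R']);print(n,d['vertical_fov'],d['D'],-R.T@np.array(d['t']),R.round(2).tolist())
s=env.state();print(s)
E
```

```text
pics
scene 55.7361622509347 [-0.04224853  0.          0.          0.          0.        ] [1.39062809e+00 1.06013910e-03 8.66102304e-01] [[0.02, 1.0, -0.0], [0.64, -0.01, -0.77], [-0.77, 0.01, -0.64]]
top 56.52580543973092 [-0.07700941  0.          0.          0.          0.        ] [0.26996056 0.00254474 1.4019847 ] [[-0.01, -1.0, -0.02], [-0.98, 0.01, -0.17], [0.17, 0.01, -0.98]]
{'time': 0.1, 'joint_positions': array([ 1.15152613,  0.42664971,  0.07383512,  1.60654038, -0.03413652,
        1.11077426, -0.06708727]), 'joint_velocities': array([-0.00097061, -0.00178886, -0.00083092, -0.00020268, -0.00125294,
       -0.00012296, -0.00047322]), 'effort': array([ 1.02733381e-02, -9.37457013e+01,  3.67813088e+00, -4.55041087e+01,
       -4.85543080e-02,  1.67596294e-02, -3.06440961e-05]), 'tcp_pos': array([ 0.17979452, -0.65023736,  0.2268594 ]), 'orientation': array([-3.22479987e-04,  7.95767385e-01, -6.05602145e-01, -4.54005899e-04]), 'ft_force': array([ 0.343956  ,  0.66049002, -0.1999672 ]), 'moment': array([-0.08468061,  0.04688361,  0.0235117 ]), 'finger_gap': 0.09374845796802532}
```

View pics/scene0.png

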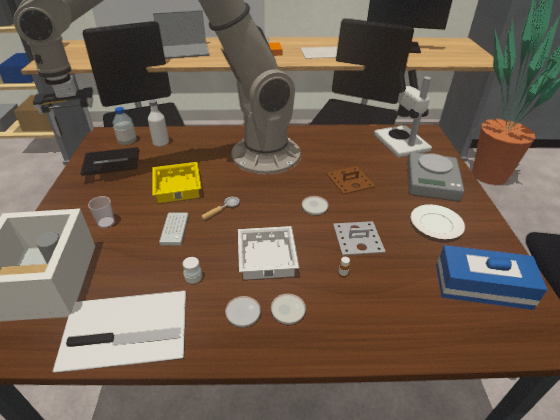

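View pics/top0.png

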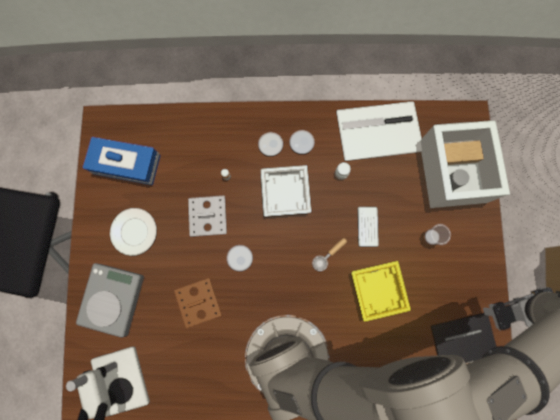

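```bash
python3 - <<'E'
import cv2
a=cv2.imread('pics/scene0.png');b=cv2.imread('pics/top0.png')
cv2.imwrite('pics/z1.png',cv2.resize(a[140:340,70:270],None,fx=3,fy=3,interpolation=3))
cv2.imwrite('pics/z2.png',cv2.resize(a[150:350,220:400],None,fx=3,fy=3,interpolation=3))
cv2.imwrite('pics/z3.png',cv2.resize(b[120:280,180:390],None,fx=3.7,fy=3.7,interpolation=3))
E
```

```text
(no output)
```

View pics/z1.png

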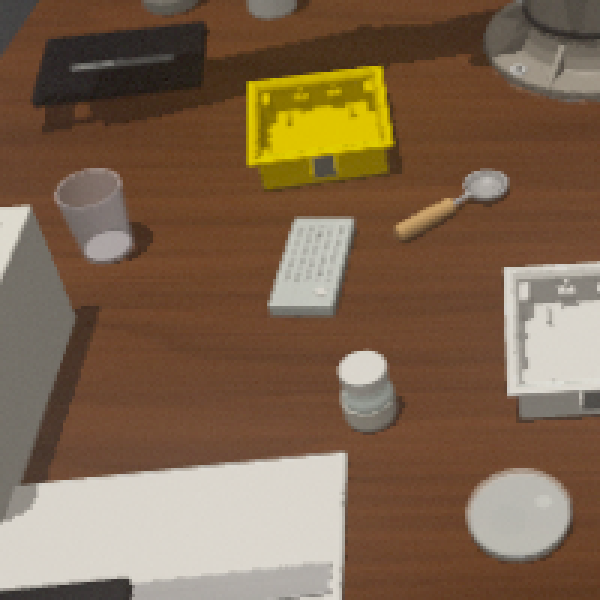

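View pics/z2.png

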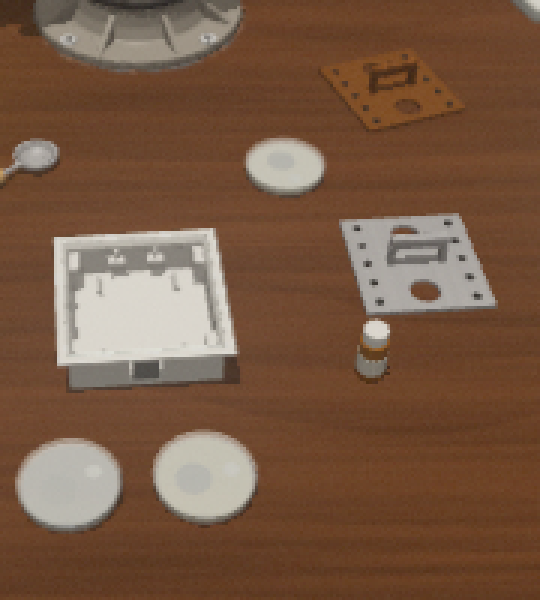

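View pics/z3.png

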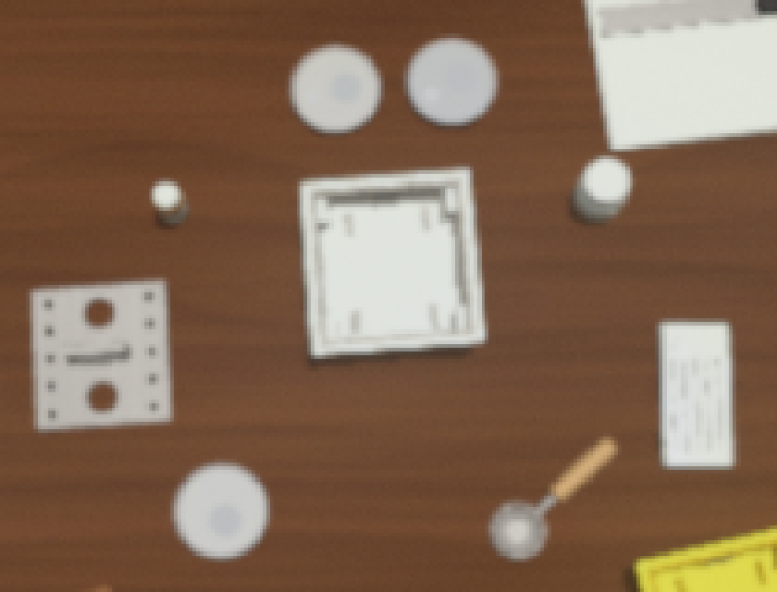

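```bash
cat > m.py <<'E'
from h import *
def mask(d,smax=70,vmin=110):
    hsv=cv2.cvtColor(d['image'],cv2.COLOR_RGB2HSV)
    return ((hsv[...,1]<smax)&(hsv[...,2]>vmin)).astype(np.uint8)*255
def rect(d,box,z,smax=70,vmin=110,up=4):
    x0,y0,x1,y1=box
    sub=dict(d); im=cv2.resize(d['image'][y0:y1,x0:x1],None,fx=up,fy=up,interpolation=cv2.INTER_LINEAR)
    m=mask({'image':im},smax,vmin)
    cs=cv2.findContours(m,cv2.RETR_EXTERNAL,cv2.CHAIN_APPROX_NONE)[0]
    c=max(cs,key=cv2.contourArea)[:,0].astype(float)
    px=(c+0.5)/up-0.5+[x0,y0]
    P=ray(d,px,z)[:,:2]
    r=cv2.minAreaRect((P*1000).astype(np.float32))
    return r,P,px
E
python3 - <<'E'
from m import *
t=cam('top');s=cam('scene')
def sh(n,d,box,z,**k):
    r,P,px=rect(d,box,z,**k); print(n,np.round(r[0],1),np.round(r[1],1),round(r[2],2))
for sm,vm in((60,110),(80,140)):
    print(sm,vm)
    sh('tray',t,(255,160,318,222),.047,smax=sm,vmin=vm)
    sh('plate',t,(350,200,385,252),.016,smax=sm,vmin=vm)
    sh('rack',t,(182,190,232,240),.005,smax=sm,vmin=vm)
    sh('plateS',s,(155,205,195,250),.016,smax=sm,vmin=vm)
    sh('trayS',s,(230,220,302,282),.047,smax=sm,vmin=vm)
    sh('rackS',s,(328,218,388,258),.005,smax=sm,vmin=vm)
E
```

```text
60 110
tray [579.8  -0.8] [178.3 172.5] 3.83
plate [ 452.3 -294.6] [ 73.9 145.6] 88.77
rack [498.5 285.7] [143.5 137.1] 3.82
plateS [ 458.8 -292.4] [ 70. 151.] 89.06
trayS [594.1   2.1] [199.8 166.6] 3.94
rackS [499.5 287.6] [142.1 134.3] 3.82
80 140
tray [580.8  -1. ] [176.1 170.7] 3.93
plate [ 452.8 -295.5] [ 71.9 143.1] 88.92
rack [498.3 285.9] [142.4 136. ] 3.94
plateS [ 453.4 -293.4] [ 68.1 140.3] 89.23
trayS [588.6   1.6] [189.8 166.9] 3.88
rackS [497.8 288.3] [138.9 132.9] 3.76
```

```bash
cat >> m.py <<'E'
def sides(d,box,z,th=125,ch=2,up=4,yaw=None):
    """rect via half-level of blue; line fit each side. returns yaw, and side offsets in own frame"""
    x0,y0,x1,y1=box
    im=cv2.resize(d['image'][y0:y1,x0:x1,ch],None,fx=up,fy=up,interpolation=cv2.INTER_CUBIC)
    m=(im>th).astype(np.uint8)
    c=max(cv2.findContours(m,cv2.RETR_EXTERNAL,cv2.CHAIN_APPROX_NONE)[0],key=cv2.contourArea)[:,0].astype(float)
    P=ray(d,(c+0.5)/up-0.5+[x0,y0],z)[:,:2]*1000
    r=cv2.minAreaRect(P.astype(np.float32)); a=np.radians(r[2])
    a=(a+np.pi/4)%(np.pi/2)-np.pi/4
    u=np.array([np.cos(a),np.sin(a)]);v=np.array([-u[1],u[0]])
    q=(P-r[0])@np.c_[u,v]; hx=(q[:,0].max()-q[:,0].min())/2;hy=(q[:,1].max()-q[:,1].min())/2
    res={}
    for nm,i,sg,h in(('-x',0,-1,hx),('+x',0,1,hx),('-y',1,-1,hy),('+y',1,1,hy)):
        o=1-i; ho=hy if i==0 else hx
        k=(abs(q[:,i]*sg-h)<6)&(abs(q[:,o])<0.8*ho)
        p=np.polyfit(q[k,o],q[k,i],1); p=np.polyfit(q[k,o][abs(np.polyval(p,q[k,o])-q[k,i])<2],q[k,i][abs(np.polyval(p,q[k,o])-q[k,i])<2],1)
        sl=p[0]*(-1 if i==0 else 1)
        res[nm]=(round(np.polyval(p,0),1),round(np.degrees(a+np.arctan(sl)),2))
    cx=(res['-x'][0]+res['+x'][0])/2;cy=(res['-y'][0]+res['+y'][0])/2
    cen=np.array(r[0])+u*cx+v*cy
    return dict(cen=cen.round(1),size=(round(res['+x'][0]-res['-x'][0],1),round(res['+y'][0]-res['-y'][0],1)),yaw=round(np.degrees(a),2),
      sides={k:v[1] for k,v in res.items()})
E
python3 - <<'E'
from m import *
t=cam('top');s=cam('scene')
for n,bt,bs,z in(('tray',(255,160,318,222),(230,220,302,282),.047),('plate',(350,200,385,252),(155,205,195,250),.016),('rack',(182,190,232,240),(328,218,388,258),.005)):
    print(n,'top',sides(t,bt,z));print(n,'scene',sides(s,bs,z))
# round things
def blob(d,box,th=(100,)):
    x0,y0,x1,y1=box
    hs=d['image'][y0:y1,x0:x1,2]
    m=(hs>110).astype(np.uint8); n,l,st,c=cv2.connectedComponentsWithStats(m); i=1+np.argmax(st[1:,4]); return c[i]+[x0,y0],st[i]
for d,b in((t,(215,163,235,182)),(s,(335,253,355,280))):
    c,st=blob(d,b);print('cap',c,st,ray(d,c,.061))
for nm,b,z in(('jar',(333,155,355,185),.066),('da',(256,130,286,158),.015),('db',(287,128,316,156),.015),('dc',(222,240,256,274),.015)):
    c,st=blob(t,b);print(nm,c,st,ray(t,c,z))
# tray x refs in scene: near rim edge
E
```

```text
tray top {'cen': array([580.3,  -0.9]), 'size': (np.float64(173.1), np.float64(167.4)), 'yaw': np.float64(3.91), 'sides': {'-x': np.float64(3.69), '+x': np.float64(3.81), '-y': np.float64(3.87), '+y': np.float64(3.93)}}
tray scene {'cen': array([588.1,   1.4]), 'size': (np.float64(184.8), np.float64(163.8)), 'yaw': np.float64(3.93), 'sides': {'-x': np.float64(3.95), '+x': np.float64(9.22), '-y': np.float64(4.11), '+y': np.float64(3.85)}}
plate top {'cen': array([ 452.3, -294.9]), 'size': (np.float64(141.7), np.float64(69.2)), 'yaw': np.float64(-1.46), 'sides': {'-x': np.float64(-0.66), '+x': np.float64(-0.63), '-y': np.float64(-1.29), '+y': np.float64(-1.73)}}
plate scene {'cen': array([ 454.1, -292.9]), 'size': (np.float64(138.9), np.float64(66.0)), 'yaw': np.float64(-0.96), 'sides': {'-x': np.float64(-0.9), '+x': np.float64(-0.76), '-y': np.float64(-0.83), '+y': np.float64(-0.9)}}
rack top {'cen': array([498.4, 285.7]), 'size': (np.float64(138.9), np.float64(133.0)), 'yaw': np.float64(3.58), 'sides': {'-x': np.float64(3.4), '+x': np.float64(3.76), '-y': np.float64(3.7), '+y': np.float64(4.16)}}
rack scene {'cen': array([498.9, 287.8]), 'size': (np.float64(136.8), np.float64(130.8)), 'yaw': np.float64(3.78), 'sides': {'-x': np.float64(3.36), '+x': np.float64(4.08), '-y': np.float64(3.71), '+y': np.float64(3.77)}}
cap [224.5  172.36] [ 6  6  8  8 50] [[0.64403949 0.21494351 0.061     ]]
cap [344.84057971 260.62318841] [ 6  3  9 10 69] [[0.65019405 0.21575089 0.061     ]]
jar [343.06779661 169.46892655] [  3   7  15  16 177] [[ 0.64856183 -0.20607551  0.066     ]]
da [270.28446389 143.6345733 ] [  2   2  25  24 457] [[0.76553249 0.05314038 0.015     ]]
db [301.63436123 141.53524229] [  3   2  24  24 454] [[ 0.77235521 -0.06375363  0.015     ]]
dc [239.30639098 257.56578947] [  5   5  26  26 532] [[0.34440665 0.16425137 0.015     ]]
```

```bash
python3 - <<'E'
from m import *
t=cam('top');s=cam('scene')
cv2.imwrite('pics/t1.png',cv2.resize(cv2.cvtColor(t['image'],4)[155:225,250:325],None,fx=8,fy=8,interpolation=0))
cv2.imwrite('pics/s1.png',cv2.resize(cv2.cvtColor(s['image'],4)[222:285,230:305],None,fx=8,fy=8,interpolation=0))
# profile along tray x axis at y~0
for nm,d in(('top',t),('scene',s)):
    a=np.radians(3.9);u=np.array([np.cos(a),np.sin(a)]);v=np.array([-u[1],u[0]])
    x=np.arange(-100,101,4)
    P=[np.r_[np.array([582,0])+u*k+v*-45,47]/1000 for k in x]
    p=proj(d,P).astype(np.float32)
    g=cv2.remap(d['image'],p[:,0].copy(),p[:,1].copy(),1)[:,0]
    print(nm,[(int(k),int(z)) for k,z in zip(x,g[:,2])])
E
```

```text
top [(-100, 52), (-96, 46), (-92, 56), (-88, 138), (-84, 204), (-80, 211), (-76, 200), (-72, 205), (-68, 215), (-64, 219), (-60, 220), (-56, 220), (-52, 220), (-48, 220), (-44, 221), (-40, 222), (-36, 223), (-32, 223), (-28, 222), (-24, 222), (-20, 222), (-16, 223), (-12, 222), (-8, 222), (-4, 222), (0, 222), (4, 222), (8, 222), (12, 222), (16, 223), (20, 222), (24, 221), (28, 219), (32, 217), (36, 217), (40, 216), (44, 216), (48, 214), (52, 194), (56, 152), (60, 119), (64, 111), (68, 132), (72, 170), (76, 209), (80, 207), (84, 151), (88, 81), (92, 54), (96, 53), (100, 51)]
scene [(-100, 51), (-96, 51), (-92, 53), (-88, 106), (-84, 170), (-80, 190), (-76, 180), (-72, 172), (-68, 157), (-64, 129), (-60, 125), (-56, 122), (-52, 122), (-48, 121), (-44, 121), (-40, 123), (-36, 123), (-32, 154), (-28, 191), (-24, 204), (-20, 205), (-16, 205), (-12, 204), (-8, 205), (-4, 205), (0, 205), (4, 205), (8, 205), (12, 205), (16, 205), (20, 205), (24, 205), (28, 205), (32, 204), (36, 204), (40, 204), (44, 204), (48, 204), (52, 205), (56, 205), (60, 205), (64, 205), (68, 204), (72, 211), (76, 209), (80, 204), (84, 173), (88, 120), (92, 114), (96, 114), (100, 112)]
```

View pics/t1.png

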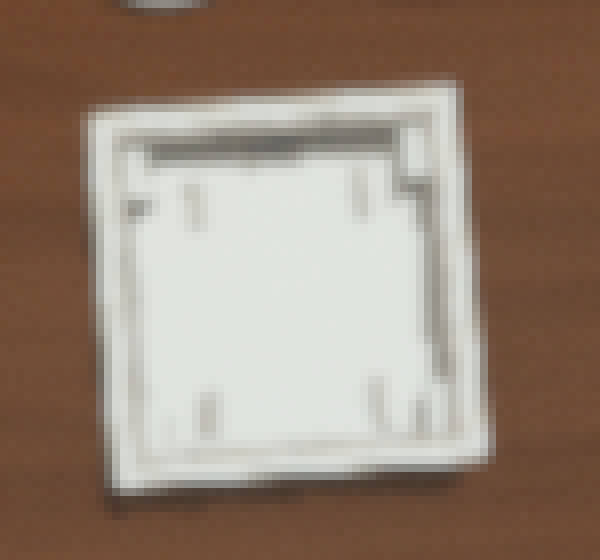

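View pics/s1.png

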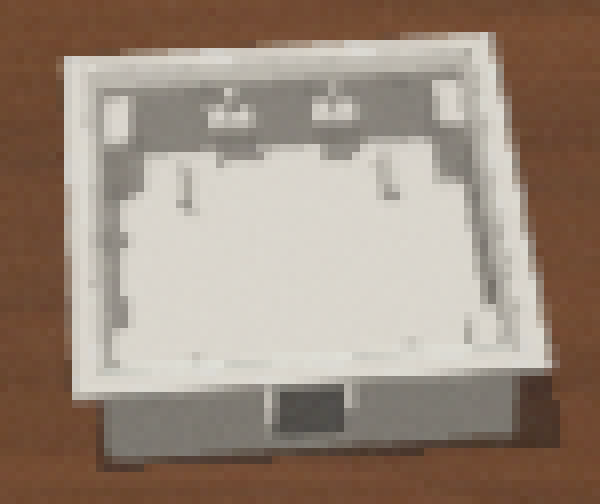

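```bash
cat >> h.py <<'E'
from scipy.spatial.transform import Rotation as Ro
def Rdown(psi,tilt=0):
    p=np.radians(psi);X=np.array([np.cos(p),np.sin(p),0]);Z=np.array([0,0,-1.]);Y=np.cross(Z,X)
    return np.c_[X,Y,Z]@Ro.from_rotvec([np.radians(tilt),0,0]).as_matrix()
def cur():
    s=env.state();q=s['orientation'];return s,np.array(s['tcp_pos']),Ro.from_quat([q[1],q[2],q[3],q[0]]).as_matrix()
def go(pos,psi,tilt=0,label=''):
    s,p,R=cur();T=Rdown(psi,tilt)
    sh=R.T@(np.array(pos)-p)*100; rv=np.degrees(Ro.from_matrix(R.T@T).as_rotvec())
    print(label,'shift cm',sh.round(2).tolist(),'turn',rv.round(2).tolist())
def st():
    s,p,R=cur()
    psi=np.degrees(np.arctan2(R[1,0],R[0,0]))
    print('t',round(s['time'],2),'tcp mm',(p*1000).round(1),'psi',psi.round(2),'Z',R[:,2].round(4),'gap',round(s['finger_gap']*1000,1),'F',np.round(s['ft_force'],1),'j',np.round(s['joint_positions'],2))
E
python3 - <<'E'
from h import *
st()
go([.4532,-.2939,.22],-90.9,0,'above');go([.4532,-.2939,.10],-90.9,0,'low')
E
```

```text
t 0.4 tcp mm [ 179.8 -650.5  227.4] psi -74.54 Z [-1.e-04  2.e-04 -1.e+00] gap 94.0 F [ 0.6 -0.1 -0.5] j [ 1.15  0.43  0.07  1.61 -0.03  1.11 -0.07]
above shift cm [-27.09, -35.85, 0.74] turn [0.0, 0.01, 16.36]
low shift cm [-27.08, -35.85, 12.74] turn [0.0, 0.01, 16.36]
```

Emit:
send_rows([
  [[-3,-4,0.1],[0,0,2],0],
  [[-6,-8,0.2],[0,0,6],0],
  [[-9,-12,0.3],[0,0,10],0],
  [[-12,-16,0.4],[0,0,13],0],
  [[-15,-20,0.5],[0,0,16.36],0],
  [[-18,-24,0.7],[0,0,16.36],0],
  [[-21,-28,2],[0,0,16.36],0],
  [[-24,-32,5],[0,0,16.36],0],
  [[-26,-34.5,9],[0,0,16.36],0],
  [[-27.1,-35.85,12.74],[0,0,16.36],0],
  [[-27.1,-35.85,12.74],[0,0,16.36],0],
])

```text
time: 1.5
tcp_pos: [0.4528, -0.2893, 0.0956]
orientation: [-0.0, -0.703, 0.711, 0.003]
ft_force: [-0.6, -1.0, 0.0]
finger_gap: 0.0942
```

```bash
python3 - <<'E'
from h import *
st();d=cam('scene','s2.png');t=cam('top','t2.png')
go([.4532,-.2939,.0235],-90.9)
a=cv2.imread('pics/s2.png')[100:300,80:280];cv2.imwrite('pics/s2z.png',cv2.resize(a,None,fx=3,fy=3))
E
```

```text
t 1.5 tcp mm [ 452.8 -289.3   95.6] psi -90.63 Z [-0.0052  0.0042 -1.    ] gap 94.2 F [-0.6 -1.   0. ] j [ 0.52  0.37 -0.09  2.02  0.04  0.76 -1.17]
 shift cm [0.06, -0.04, 7.6] turn [0.1, 0.05, 0.06]
```

View pics/s2z.png

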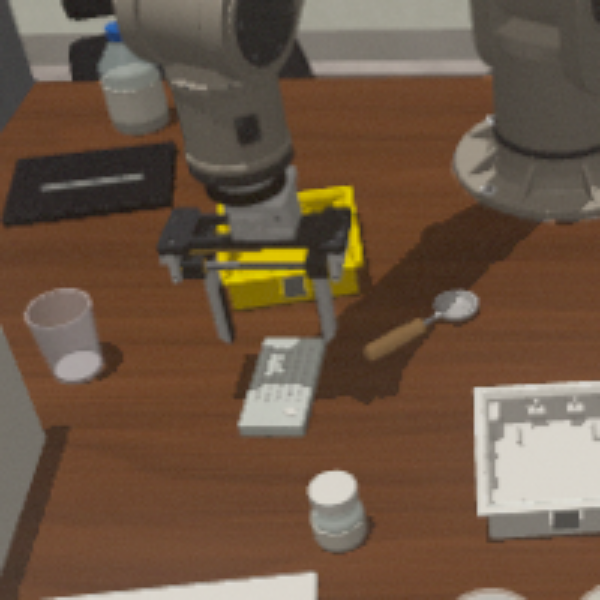

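Emit:
send_rows([
  [[0.05,0,3],[0.1,0.05,0.06],0],
  [[0.05,-0.04,5.5],[0.1,0.05,0.06],0],
  [[0.05,-0.04,7],[0.1,0.05,0.06],0],
  [[0.05,-0.04,7.5],[0.1,0.05,0.06],0],
  [[0.05,-0.04,7.5],[0.1,0.05,0.06],0],
  [[0.05,-0.04,7.5],[0.1,0.05,0.06],0],
], force=20)

```text
time: 2.2
tcp_pos: [0.4541, -0.2953, 0.0265]
orientation: [0.001, -0.701, 0.713, -0.002]
ft_force: [-0.2, -0.1, 0.2]
finger_gap: 0.0942
```

```bash
python3 - <<'E'
from h import *
st();go([.4532,-.2939,.0235],-90.9)
E
```

```text
t 2.2 tcp mm [ 454.1 -295.3   26.5] psi -91.01 Z [ 0.0033 -0.0019 -1.    ] gap 94.2 F [-0.2 -0.1  0.2] j [ 0.52  0.48 -0.08  2.05  0.06  0.61 -1.19]
 shift cm [-0.14, 0.1, 0.29] turn [-0.19, -0.11, -0.11]
```

Emit:
send_rows([
  [[0,0,0.1],[0,0,0],0],
  [[0,0,0.1],[0,0,0],0],
  [[0,0,0.1],[0,0,0],0],
])

```text
time: 2.5
tcp_pos: [0.4538, -0.2944, 0.0245]
orientation: [0.0, -0.701, 0.713, -0.001]
ft_force: [0.3, -0.0, 0.4]
finger_gap: 0.0938
```

```bash
python3 - <<'E'
from h import *
st();go([.4532,-.2939,.0235],-90.9)
E
```

```text
t 2.5 tcp mm [ 453.8 -294.4   24.5] psi -90.96 Z [ 0.0023 -0.0012 -1.    ] gap 93.8 F [ 0.3 -0.   0.4] j [ 0.52  0.48 -0.08  2.05  0.06  0.6  -1.19]
 shift cm [-0.05, 0.06, 0.1] turn [-0.13, -0.06, -0.06]
```

Emit:
send_rows([
  [[0,0.05,0],[0,0,0],0.25],
  [[0,0.05,0],[0,0,0],0.3],
  [[0,0.05,0],[0,0,0],0.5],
  [[0,0.05,0],[0,0,0],1],
  [[0,0.05,0],[0,0,0],1],
  [[0,0.05,0],[0,0,0],1],
  [[0,0.05,0],[0,0,0],1],
], force=45)

```text
time: 3.2
tcp_pos: [0.4531, -0.2943, 0.0241]
orientation: [0.0, -0.701, 0.713, -0.001]
ft_force: [-0.2, 0.2, 0.2]
finger_gap: 0.0653
```

```bash
python3 - <<'E'
from h import *
st()
E
```

```text
t 3.2 tcp mm [ 453.1 -294.3   24.1] psi -90.97 Z [ 1.7e-03 -9.0e-04 -1.0e+00] gap 65.3 F [-0.2  0.2  0.2] j [ 0.52  0.48 -0.08  2.06  0.06  0.6  -1.19]
```

```bash
cat >> h.py <<'E'
TR=np.array([.5811,.0003]);TY=3.9
OFF=[0.0161,0.0,0.0] # tool-z offset, plate-x corr, plate-y corr
def platego(delta,hb,th,dy=0,label=''):
    c,s=np.cos(np.radians(th)),np.sin(np.radians(th))
    x=-71+delta+16*s+70*c-8*s; z=6+hb+70*s+8*c
    x+= -OFF[0]*1000*s + OFF[1]*1000*c; z+=OFF[0]*1000*c+OFF[1]*1000*s
    a=np.radians(TY);u=np.array([np.cos(a),np.sin(a)]);v=np.array([-u[1],u[0]])
    p=TR+u*x/1000+v*(dy/1000+OFF[2])
    go([p[0],p[1],z/1000],TY-90,th,label+f' tgt {p.round(4)} {z:.1f}')
E
python3 - <<'E'
from h import *
go([.4531,-.2943,.16],-91)
E
```

```text
shift cm [0.01, -0.02, -13.59] turn [-0.1, -0.05, 0.03]
```

Emit:
send_rows([
  [[0,0,-1],[0,0,0],1],
  [[0,0,-3],[0,0,0],1],
  [[0,0,-6],[0,0,0],1],
  [[0,0,-9],[0,0,0],1],
  [[0,0,-12],[0,0,0],1],
  [[0,0,-13.5],[0,0,0],1],
  [[0,0,-13.5],[0,0,0],1],
])

```text
time: 3.9
tcp_pos: [0.4538, -0.2947, 0.1618]
orientation: [0.001, -0.701, 0.713, -0.003]
ft_force: [-0.4, -0.1, -2.5]
finger_gap: 0.0652
```

```bash
python3 - <<'E'
from h import *
st();platego(16,50,18)
E
```

```text
t 3.9 tcp mm [ 453.8 -294.7  161.8] psi -90.97 Z [ 0.0053 -0.0027 -1.    ] gap 65.2 F [-0.4 -0.1 -2.5] j [ 0.53  0.28 -0.09  1.97  0.03  0.88 -1.16]
 tgt [0.5901 0.0009] 100.6 shift cm [-29.81, -13.1, 6.11] turn [17.69, -0.93, -4.81]
```

Emit:
send_rows([
  [[-2,-1,0],[0,0,0],1],
  [[-6,-2.6,0],[3,0,-1],1],
  [[-10,-4.4,0],[7,-0.4,-2],1],
  [[-14,-6.2,0],[11,-0.6,-3],1],
  [[-18,-8,0],[15,-0.8,-4],1],
  [[-22,-9.7,0],[17.7,-0.9,-4.8],1],
  [[-26,-11.4,0],[17.7,-0.9,-4.8],1],
  [[-28.5,-12.6,0],[17.7,-0.9,-4.8],1],
  [[-29.8,-13.1,1],[17.7,-0.9,-4.8],1],
  [[-29.8,-13.1,2],[17.7,-0.9,-4.8],1],
  [[-29.8,-13.1,2],[17.7,-0.9,-4.8],1],
])

```text
time: 5.0
tcp_pos: [0.5872, 0.0013, 0.1367]
orientation: [-0.112, 0.722, -0.675, 0.104]
ft_force: [-0.6, -0.2, -2.6]
finger_gap: 0.0654
```

```bash
python3 - <<'E'
from h import *
st();platego(16,50,18)
d=cam('scene','s3.png');t=cam('top','t3.png')
a=cv2.imread('pics/s3.png')[150:300,180:340];b=cv2.imread('pics/t3.png')[130:260,210:350]
cv2.imwrite('pics/s3z.png',cv2.resize(a,None,fx=4,fy=4));cv2.imwrite('pics/t3z.png',cv2.resize(b,None,fx=4,fy=4))
E
```

```text
t 5.0 tcp mm [587.2   1.3 136.7] psi -86.08 Z [ 0.3013  0.0222 -0.9533] gap 65.4 F [-0.6 -0.2 -2.6] j [ 0.07  0.26 -0.22  2.12  0.16  0.47 -1.77]
 tgt [0.5901 0.0009] 100.6 shift cm [0.06, 0.81, 3.53] turn [0.41, 0.1, -0.01]
```

View pics/s3z.png

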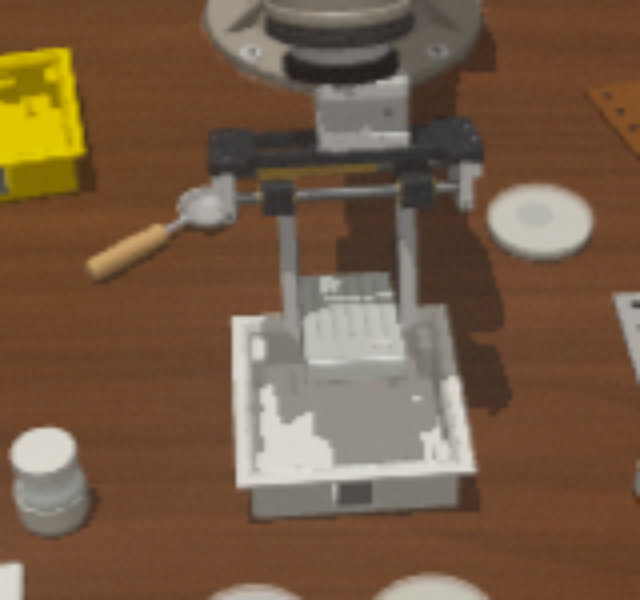

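View pics/t3z.png

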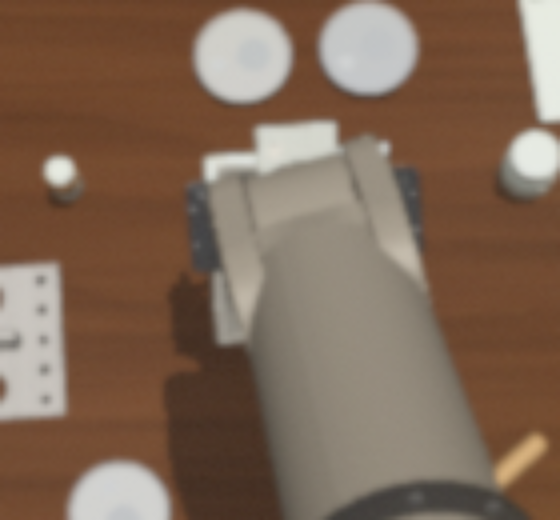

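```bash
python3 - <<'E'
from h import *
s,p,R=cur()
d=cam('scene','s4.png');t=cam('top','t4.png')
# plate pts in tool frame: plate x ~ -tool y (psi=-90: toolY=-x), plate y=-tool x ; up=-tool z
def P(x,y,z): return p+R@np.array([-y,-x,16.1-(z-8)])/1000
for n,dd in(('s4',d),('t4',t)):
    pts=[P(70,33,16),P(70,-33,16),P(70,33,0),P(70,-33,0),P(-70,33,16),P(-70,-33,16)]
    print(n,[(q[0]*1000).round(0) if 0 else (q*1000).round(0).tolist() for q in pts][:4])
    px=proj(dd,pts);print(px.round(1).tolist())
    im=cv2.resize(cv2.cvtColor(dd['image'],4),None,fx=5,fy=5,interpolation=1)
    for q in px: cv2.circle(im,tuple(int(round((v+.5)*5)) for v in q),4,(0,0,255),1)
    c=((px[0]+px[1])/2*5).astype(int)
    cv2.imwrite(f'pics/{n}z.png',im[max(0,c[1]-200):c[1]+200,c[0]-280:c[0]+280])
E
```

```text
s4 [[655.0, 38.0, 152.0], [659.0, -28.0, 152.0], [660.0, 38.0, 137.0], [664.0, -28.0, 137.0]]
[[280.7, 238.7], [255.1, 240.2], [280.8, 244.3], [255.3, 245.8], [275.8, 217.3], [253.0, 218.6]]
t4 [[655.0, 38.0, 152.0], [659.0, -28.0, 152.0], [660.0, 38.0, 137.0], [664.0, -28.0, 137.0]]
[[273.4, 161.3], [293.2, 159.8], [273.4, 161.2], [293.0, 159.7], [276.6, 202.9], [296.1, 201.5]]
```

View pics/s4z.png

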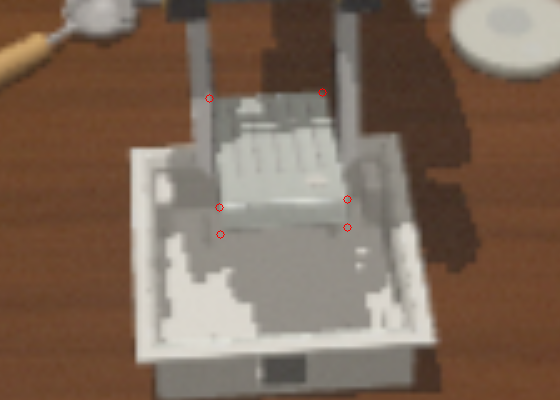

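View pics/t4z.png

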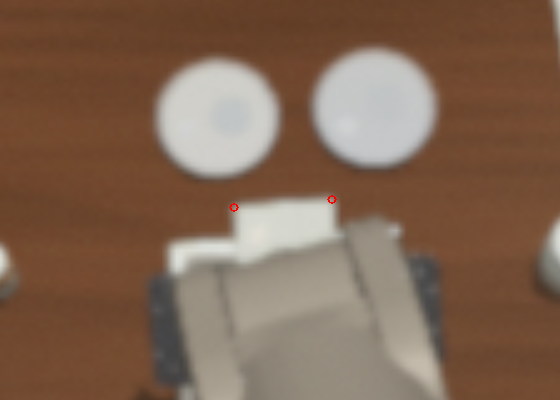

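```bash
python3 - <<'E'
from h import *
st();platego(14,15,18.3);platego(14,2.5,18.3)
E
```

```text
t 5.2 tcp mm [5.887e+02 4.000e-01 1.392e+02] psi -86.19 Z [ 0.305   0.0217 -0.9521] gap 65.6 F [ 1.  -0.3 -1.2] j [ 0.07  0.26 -0.22  2.11  0.16  0.47 -1.77]
 tgt [0.588  0.0008] 65.9 shift cm [-0.03, 2.31, 6.96] turn [0.49, 0.05, -0.11]
 tgt [0.588  0.0008] 53.4 shift cm [-0.03, 2.69, 8.15] turn [0.49, 0.05, -0.11]
```

Emit:
send_rows([
  [[0,0.5,1.5],[0.3,0,-0.1],1],
  [[0,1.2,3.6],[0.5,0,-0.1],1],
  [[0,1.9,5.6],[0.5,0,-0.1],1],
  [[0,2.31,6.9],[0.5,0,-0.1],1],
  [[0,2.31,6.9],[0.5,0,-0.1],1],
  [[0,2.31,6.9],[0.5,0,-0.1],1],
  [[0,2.31,6.9],[0.5,0,-0.1],1],
])

```text
time: 5.9
tcp_pos: [0.5887, 0.0013, 0.0675]
orientation: [-0.117, 0.722, -0.674, 0.109]
ft_force: [0.0, -0.5, -1.3]
finger_gap: 0.0655
```

```bash
python3 - <<'E'
from h import *
st();platego(14,2.5,18.3)
E
```

```text
t 5.9 tcp mm [588.7   1.3  67.5] psi -86.04 Z [ 0.3149  0.0228 -0.9489] gap 65.5 F [ 0.  -0.5 -1.3] j [ 0.01  0.37 -0.15  2.17  0.25  0.29 -1.86]
 tgt [0.588  0.0008] 53.4 shift cm [0.05, 0.51, 1.32] turn [-0.1, 0.08, 0.04]
```

Emit:
send_rows([
  [[0,0.1,0.3],[0,0,0],1],
  [[0.03,0.3,0.8],[0,0,0],1],
  [[0.05,0.45,1.15],[0,0,0],1],
  [[0.05,0.5,1.25],[0,0,0],1],
  [[0.05,0.5,1.25],[0,0,0],1],
  [[0.05,0.5,1.25],[0,0,0],1],
])

```text
time: 6.5
tcp_pos: [0.5873, 0.0012, 0.0529]
orientation: [-0.117, 0.722, -0.673, 0.108]
ft_force: [-0.1, 0.4, -1.9]
finger_gap: 0.0654
```

```bash
python3 - <<'E'
from h import *
st();platego(14,2,18.3);platego(8,1,18);platego(3,0.7,16.5);platego(-1,.5,15)
d=cam('scene','s5.png');cv2.imwrite('pics/s5z.png',cv2.resize(cv2.imread('pics/s5.png')[190:300,220:330],None,fx=5,fy=5))
E
```

```text
t 6.5 tcp mm [587.3   1.2  52.9] psi -86.0 Z [ 0.3133  0.023  -0.9494] gap 65.4 F [-0.1  0.4 -1.9] j [-0.    0.4  -0.14  2.18  0.27  0.26 -1.87]
 tgt [0.588  0.0008] 52.9 shift cm [0.04, -0.07, 0.02] turn [-0.01, 0.09, 0.08]
 tgt [5.822e-01 4.000e-04] 51.6 shift cm [0.04, 0.53, -0.04] turn [-0.31, 0.09, 0.08]
 tgt [5.779e-01 1.000e-04] 49.7 shift cm [0.04, 0.99, 0.01] turn [-1.81, 0.09, 0.08]
 tgt [ 5.746e-01 -1.000e-04] 47.9 shift cm [0.04, 1.36, 0.07] turn [-3.31, 0.09, 0.08]
```

View pics/s5z.png

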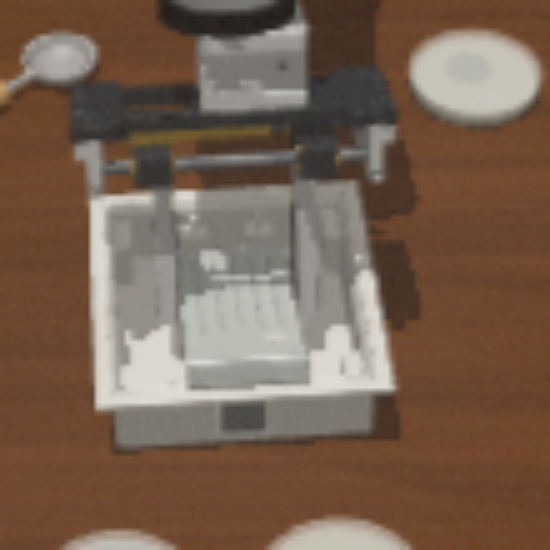

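Emit:
send_rows([
  [[0.04,0.2,0],[-0.1,0.1,0.1],1],
  [[0.04,0.53,-0.02],[-0.3,0.1,0.1],1],
  [[0.04,0.75,0],[-1,0.1,0.1],1],
  [[0.04,0.99,0.01],[-1.8,0.1,0.1],1],
  [[0.04,1.1,0.03],[-2.2,0.1,0.1],1],
  [[0.04,1.1,0.03],[-2.2,0.1,0.1],1],
  [[0.04,1.1,0.03],[-2.2,0.1,0.1],1],
  [[0.04,1.1,0.03],[-2.2,0.1,0.1],1],
])

```text
time: 7.35
tcp_pos: [0.5769, -0.0001, 0.0491]
orientation: [-0.102, 0.723, -0.676, 0.096]
ft_force: [0.5, 0.4, -2.0]
finger_gap: 0.0651
```

```bash
python3 - <<'E'
from h import *
st();platego(2,0.7,16);platego(-1,.5,15)
E
```

```text
t 7.35 tcp mm [ 5.769e+02 -1.000e-01  4.910e+01] psi -86.14 Z [ 0.277   0.0186 -0.9607] gap 65.1 F [ 0.5  0.4 -2. ] j [ 0.01  0.4  -0.15  2.17  0.25  0.3  -1.86]
 tgt [0.5772 0.    ] 49.2 shift cm [-0.01, -0.03, 0.0] turn [-0.12, -0.01, -0.03]
 tgt [ 5.746e-01 -1.000e-04] 47.9 shift cm [-0.01, 0.25, 0.05] turn [-1.12, -0.01, -0.03]
```

Free so far. Push to the wall and feel contact.

Emit:
send_rows([
  [[0,0.1,0.02],[-0.5,0,0],1],
  [[0,0.2,0.04],[-1,0,0],1],
  [[0,0.3,0.05],[-1.1,0,0],1],
  [[0,0.4,0.05],[-1.1,0,0],1],
  [[0,0.4,0.05],[-1.1,0,0],1],
  [[0,0.4,0.05],[-1.1,0,0],1],
])

```text
time: 7.95
tcp_pos: [0.575, -0.0001, 0.0484]
orientation: [-0.097, 0.724, -0.677, 0.09]
ft_force: [7.4, -0.1, -2.4]
finger_gap: 0.0656
```

```bash
python3 - <<'E'
from h import *
st();platego(0,0.5,15)
E
```

```text
t 7.95 tcp mm [ 5.75e+02 -1.00e-01  4.84e+01] psi -86.13 Z [ 0.2617  0.018  -0.965 ] gap 65.6 F [ 7.4 -0.1 -2.4] j [ 0.02  0.4  -0.16  2.17  0.25  0.32 -1.85]
 tgt [ 5.756e-01 -1.000e-04] 47.9 shift cm [0.0, -0.05, 0.07] turn [-0.21, 0.01, -0.03]
```

```bash
python3 - <<'E'
from h import *
platego(0,0.4,13);platego(0,0.3,11.5)
E
```

```text
tgt [ 0.5765 -0.    ] 45.6 shift cm [0.0, -0.07, 0.31] turn [-2.21, 0.01, -0.03]
 tgt [0.5771 0.    ] 43.9 shift cm [0.0, -0.08, 0.49] turn [-3.71, 0.01, -0.03]
```

Emit:
send_rows([
  [[0,-0.03,0.15],[-1.1,0,0],1],
  [[0,-0.07,0.31],[-2.2,0,0],1],
  [[0,-0.08,0.4],[-3,0,0],1],
  [[0,-0.08,0.49],[-3.7,0,0],1],
  [[0,-0.08,0.49],[-3.7,0,0],1],
  [[0,-0.08,0.49],[-3.7,0,0],1],
  [[0,-0.08,0.49],[-3.7,0,0],1],
])

```text
time: 8.65
tcp_pos: [0.5766, 0.0, 0.0437]
orientation: [-0.073, 0.727, -0.679, 0.068]
ft_force: [6.8, 0.8, -0.8]
finger_gap: 0.0656
```

```bash
python3 - <<'E'
from h import *
st();platego(0,0.3,11.5);platego(0,0.,11)
E
```

```text
t 8.65 tcp mm [576.6   0.   43.7] psi -86.13 Z [ 0.1985  0.0136 -0.98  ] gap 65.6 F [ 6.8  0.8 -0.8] j [ 0.04  0.43 -0.19  2.11  0.22  0.41 -1.82]
 tgt [0.5771 0.    ] 43.9 shift cm [0.0, -0.05, -0.01] turn [0.02, 0.01, -0.03]
 tgt [0.5773 0.    ] 43.0 shift cm [0.0, -0.05, 0.08] turn [-0.48, 0.01, -0.03]
```

Emit:
send_rows([
  [[0,-0.03,0.06],[-0.3,0,0],1],
  [[0,-0.05,0.08],[-0.5,0,0],1],
  [[0,-0.05,0.1],[-0.5,0,0],1],
  [[0,-0.05,0.1],[-0.5,0,0],0.28],
  [[0,-0.05,0.1],[-0.5,0,0],0.24],
  [[0,-0.05,0.1],[-0.5,0,0],0.2],
  [[0,-0.05,0.1],[-0.5,0,0],0.18],
  [[0,-0.05,0.1],[-0.5,0,0],0.18],
], force=10)

```text
time: 9.45
tcp_pos: [0.5758, -0.0001, 0.0421]
orientation: [-0.069, 0.727, -0.68, 0.064]
ft_force: [0.5, 0.6, -0.4]
finger_gap: 0.0771
```

```bash
python3 - <<'E'
from h import *
st()
d=cam('scene','s6.png');cv2.imwrite('pics/s6z.png',cv2.resize(cv2.imread('pics/s6.png')[190:300,220:330],None,fx=5,fy=5))
a=np.radians(TY);u=np.array([np.cos(a),np.sin(a)])
p=TR+u*.056
go([p[0],p[1],.16],TY-90,0,'press')
E
```

```text
t 9.45 tcp mm [ 5.758e+02 -1.000e-01  4.210e+01] psi -86.13 Z [ 0.187   0.0126 -0.9823] gap 77.1 F [ 0.5  0.6 -0.4] j [ 0.04  0.44 -0.19  2.11  0.22  0.43 -1.82]
press shift cm [-0.01, -8.23, -10.43] turn [-10.81, -0.01, -0.04]
```

View pics/s6z.png

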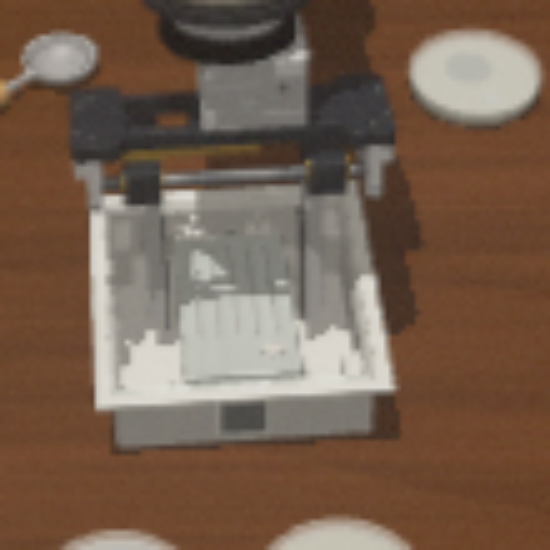

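Emit:
send_rows([
  [[0,0,-1],[0,0,0],0.18],
  [[0,0,-3],[0,0,0],0.18],
  [[0,0,-5.5],[0,0,0],0.18],
  [[0,-1.5,-8],[-4,0,0],0.5],
  [[0,-4,-9],[-8,0,0],1],
  [[0,-6.5,-7],[-10.8,0,0],1],
  [[0,-8,-5.5],[-10.8,0,0],1],
  [[0,-8.2,-5.5],[-10.8,0,0],1],
  [[0,-8.2,-5.5],[-10.8,0,0],1],
  [[0,-8.2,-5.5],[-10.8,0,0],1],
])

```text
time: 10.5
tcp_pos: [0.6453, 0.0045, 0.1124]
orientation: [-0.0, 0.731, -0.683, 0.0]
ft_force: [-0.8, -0.3, 0.6]
finger_gap: 0.0247
```

```bash
python3 - <<'E'
from h import *
st()
a=np.radians(TY);u=np.array([np.cos(a),np.sin(a)])
p=TR+u*.056
go([p[0],p[1],.070],TY-90,0,'press')
d=cam('scene','s7.png');cv2.imwrite('pics/s7z.png',cv2.resize(cv2.imread('pics/s7.png')[190:300,220:330],None,fx=5,fy=5))
E
```

```text
t 10.5 tcp mm [645.3   4.5 112.4] psi -86.13 Z [ 5.e-04 -1.e-04 -1.e+00] gap 24.7 F [-0.8 -0.3  0.6] j [ 0.06  0.5  -0.23  1.76  0.14  0.89 -1.73]
press shift cm [-0.01, 0.83, 4.24] turn [-0.03, -0.01, -0.03]
```

View pics/s7z.png

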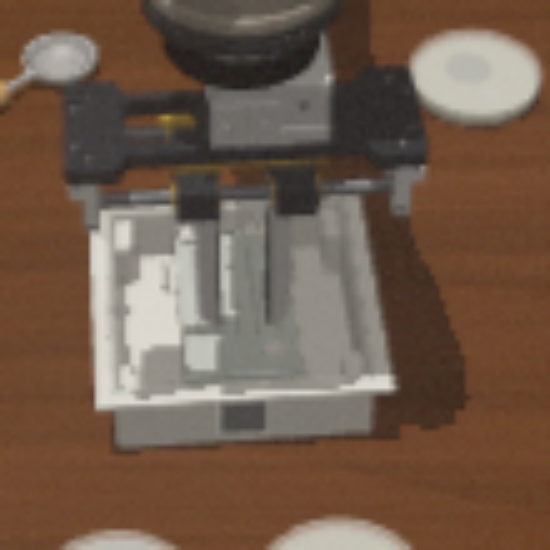

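Emit:
send_rows([
  [[0,0.8,1],[0,0,0],1],
  [[0,0.8,2.5],[0,0,0],1],
  [[0,0.8,3.8],[0,0,0],1],
  [[0,0.8,4.0],[0,0,0],1],
  [[0,0.8,4.0],[0,0,0],1],
  [[0,0.8,4.0],[0,0,0],1],
], force=20)

```text
time: 11.15
tcp_pos: [0.6382, 0.0042, 0.0716]
orientation: [-0.0, 0.731, -0.683, 0.0]
ft_force: [-1.1, -0.1, 0.3]
finger_gap: 0.0006
```

```bash
python3 - <<'E'
from h import *
st()
a=np.radians(TY);u=np.array([np.cos(a),np.sin(a)])
p=TR+u*.056
go([p[0],p[1],.044],TY-90,0,'press')
E
```

```text
t 11.15 tcp mm [638.2   4.2  71.6] psi -86.13 Z [ 3.e-04  1.e-04 -1.e+00] gap 0.6 F [-1.1 -0.1  0.3] j [ 0.06  0.54 -0.22  1.8   0.16  0.81 -1.74]
press shift cm [-0.0, 0.13, 2.76] turn [-0.02, 0.0, -0.03]
```

Emit:
send_rows([
  [[0,0.1,0.4],[0,0,0],1],
  [[0,0.1,0.8],[0,0,0],1],
  [[0,0.1,1.2],[0,0,0],1],
  [[0,0.1,1.6],[0,0,0],1],
  [[0,0.1,1.6],[0,0,0],1],
  [[0,0.1,1.6],[0,0,0],1],
])

```text
time: 11.75
tcp_pos: [0.6369, 0.004, 0.0554]
orientation: [0.0, 0.731, -0.683, -0.0]
ft_force: [-0.0, -0.7, -0.2]
finger_gap: 0.0005
```

```bash
python3 - <<'E'
from h import *
st()
E
```

```text
t 11.75 tcp mm [636.9   4.   55.4] psi -86.13 Z [-2.e-04 -1.e-04 -1.e+00] gap 0.5 F [-0.  -0.7 -0.2] j [ 0.05  0.56 -0.22  1.81  0.16  0.78 -1.75]
```

```bash
python3 - <<'E'
from h import *
d=cam('scene','s8.png');cv2.imwrite('pics/s8z.png',cv2.resize(cv2.imread('pics/s8.png')[190:300,220:330],None,fx=5,fy=5))
t=cam('top','t8.png');cv2.imwrite('pics/t8z.png',cv2.resize(cv2.imread('pics/t8.png')[140:240,240:340],None,fx=5,fy=5))
E
```

```text
(no output)
```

View pics/s8z.png

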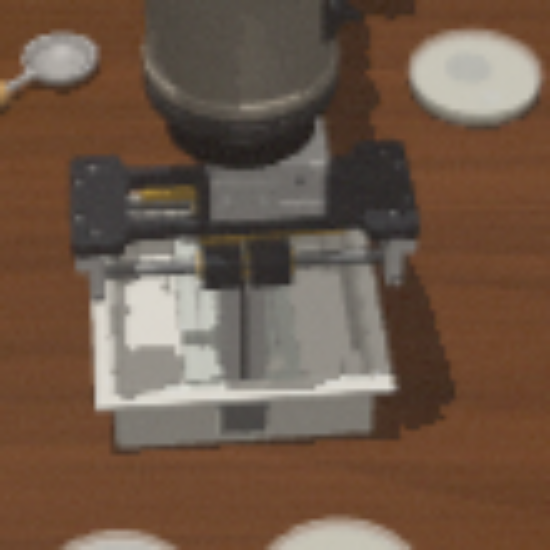

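View pics/t8z.png

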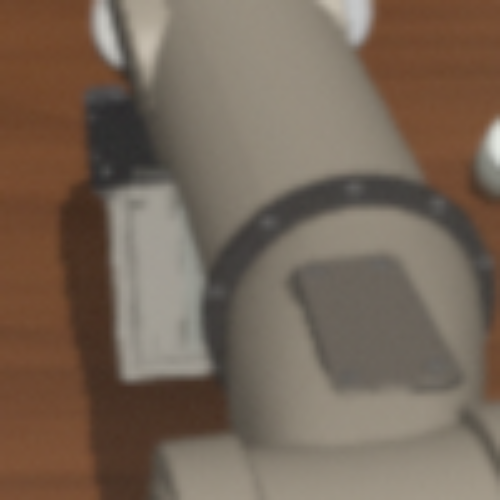

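Emit:
send_rows([
  [[0,0,0.3],[0,0,0],1],
  [[0,0,0.5],[0,0,0],1],
  [[0,0,0.7],[0,0,0],1],
  [[0,0,0.7],[0,0,0],1],
  [[0,0,0.7],[0,0,0],1],
])

```text
time: 12.35
tcp_pos: [0.6369, 0.004, 0.0484]
orientation: [0.0, 0.731, -0.683, -0.0]
ft_force: [1.1, 0.5, -0.1]
finger_gap: 0.0004
```

```bash
python3 - <<'E'
from h import *
st()
E
```

```text
t 12.35 tcp mm [636.9   4.   48.4] psi -86.13 Z [-1.e-04 -1.e-04 -1.e+00] gap 0.4 F [ 1.1  0.5 -0.1] j [ 0.05  0.57 -0.21  1.81  0.17  0.77 -1.75]
```

Emit:
send_rows([
  [[0,0,0.2],[0,0,0],1],
  [[0,0,0.4],[0,0,0],1],
  [[0,0,0.5],[0,0,0],1],
  [[0,0,0.6],[0,0,0],1],
  [[0,0,0.6],[0,0,0],1],
  [[0,0,0.6],[0,0,0],1],
])

```text
time: 12.95
tcp_pos: [0.637, 0.004, 0.0441]
orientation: [-0.0, 0.731, -0.683, 0.0]
ft_force: [-10.6, -0.2, 29.9]
finger_gap: 0.0005
```

```bash
python3 - <<'E'
from h import *
st()
E
```

```text
t 12.95 tcp mm [637.    4.   44.1] psi -86.14 Z [ 5.e-04 -3.e-04 -1.e+00] gap 0.5 F [-10.6  -0.2  29.9] j [ 0.05  0.58 -0.21  1.82  0.17  0.76 -1.75]
```

Emit:
send_rows([
  [[0,0,-1],[0,0,0],1],
  [[0,0,-4],[0,0,0],1],
  [[0,0,-8],[0,0,0],1],
  [[0,0,-12],[0,0,0],1],
  [[-4,0,-14],[0,0,0],1],
  [[-8,0,-14],[0,0,0],0.6],
  [[-12,0,-14],[0,0,0],0.6],
  [[-16,0,-14],[0,0,0],0.6],
  [[-19,0,-14],[0,0,0],0.6],
  [[-19,0,-14],[0,0,0],0.6],
])

```text
time: 13.95
tcp_pos: [0.6228, 0.199, 0.1823]
orientation: [-0.001, 0.733, -0.681, -0.001]
ft_force: [-0.8, -0.3, -0.0]
finger_gap: 0.0364
```

```bash
python3 - <<'E'
from h import *
st()
d=cam('scene','s9.png');cv2.imwrite('pics/s9z.png',cv2.resize(cv2.imread('pics/s9.png')[190:300,220:330],None,fx=6,fy=6,interpolation=2)[:600])
t=cam('top','t9.png');cv2.imwrite('pics/t9z.png',cv2.resize(cv2.imread('pics/t9.png')[140:240,240:340],None,fx=6,fy=6,interpolation=2))
E
```

```text
t 13.95 tcp mm [622.8 199.  182.3] psi -85.78 Z [-6.e-04  2.e-03 -1.e+00] gap 36.4 F [-0.8 -0.3 -0. ] j [-0.19  0.45 -0.29  1.68  0.14  1.03 -2.02]
```

View pics/s9z.png

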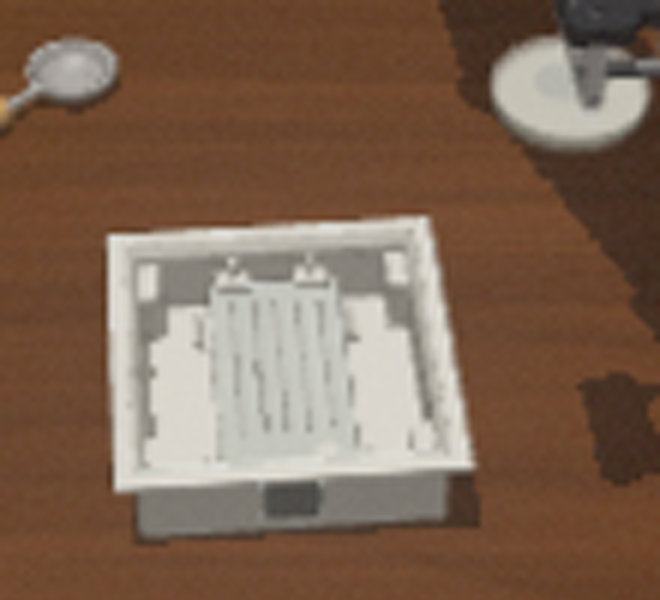

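View pics/t9z.png

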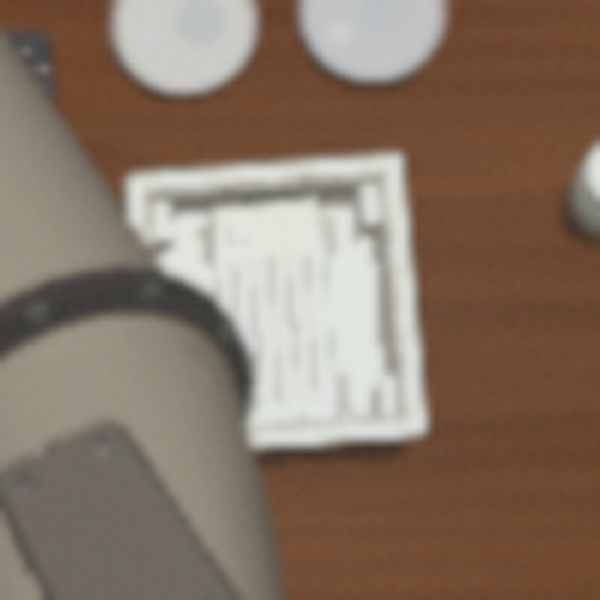

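```bash
python3 - <<'E'
import cv2,numpy as np
a=cv2.imread('pics/scene0.png')[266:282,258:280,2].astype(int);b=cv2.imread('pics/s9.png')[266:282,258:280,2].astype(int)
print(a[:, ::2]);print(b[:, ::2])
print((abs(a-b)).max())
x=cv2.resize(np.hstack([cv2.imread(f'pics/{n}.png')[255:285,240:300] for n in('scene0','s9')]),None,fx=6,fy=6,interpolation=0);cv2.imwrite('pics/cmp.png',x)
E
```

```text
[[219 220 219 221 221 221 222 222 207 207 209]
 [207 207 210 218 219 221 218 219 216 217 216]
 [218 216 217 219 219 220 218 220 220 220 219]
 [220 220 219 218 218 210 197 183 163 148 146]
 [165 152 145 143 129 120 111 103 146 128 123]
 [130 126 128 127  82  82  82  80 144 124 123]
 [125 126 125 130  80  80  82  81 146 125 127]
 [123 124 126 119  80  81  81  80 127 126 125]
 [122 124 126 119  80  81  81  80 128 125 125]
 [124 125 125  99  80  78  83  81 124 124 124]
 [124 124 126 114 106 113 117 125 125 127 124]
 [122 125 125 124 126 124 123 117 103  99 102]
 [114 103 102  90  90  80  82  79  78  79  77]
 [ 84  81  78 106 112 109 106 107 109 106 108]
 [117 116 120 119 117 118 117 115 110 114 111]
 [118 119 119 118 120 118 118 120 116 119 116]]
[[197 201 202 206 208 213 216 220 207 205 208]
 [205 203 208 218 217 220 219 219 216 217 218]
 [215 216 218 218 219 220 220 220 220 219 219]
 [220 220 221 219 218 211 198 184 163 149 142]
 [167 151 143 140 127 119 110 102 134 124 123]
 [129 126 125  95  81  82  79  80 121 126 126]
 [123 124 125  90  81  80  79  77 121 123 124]
 [125 125 125  87  82  78  77  80 120 127 122]
 [124 126 126  92  80  80  80  79 124 124 126]
 [125 126 125  95  82  82  77  78 127 125 125]
 [125 126 127 113 107 115 116 124 127 124 124]
 [124 126 125 125 122 123 123 114 105 102 101]
 [113  99 102  90  89  81  80  80  79  77  76]
 [ 80  79  81 103 109 109 109 107 109 106 108]
 [113 116 114 118 120 116 118 114 112 111 111]
 [119 118 120 118 120 117 119 119 118 118 116]]
84
```

View pics/cmp.png

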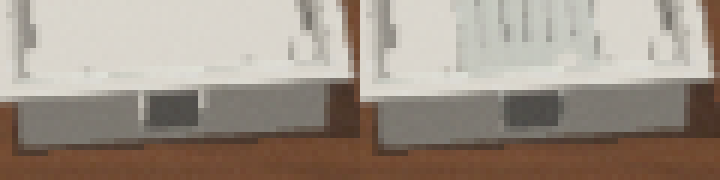

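```bash
python3 - <<'E'
from h import *
st();go([.4986,.2868,.13],3.7)
a=np.radians(-89.5/2)
E
```

```text
t 14.05 tcp mm [623.9 193.9 182.2] psi -86.06 Z [-4.e-04 -4.e-04 -1.e+00] gap 37.2 F [ 0.  -1.6 -0. ] j [-0.19  0.45 -0.28  1.68  0.14  1.03 -2.02]
 shift cm [-10.13, 11.86, 5.22] turn [0.03, 0.0, -89.76]
```

Emit:
send_rows([
  [[-1,1.2,0],[0,0,-8],0.6],
  [[-2,2.4,0],[0,0,-16],0.6],
  [[-3,3.6,0],[0,0,-24],0.6],
  [[-4,4.8,0],[0,0,-32],0.6],
  [[-5,6,0],[0,0,-40],0.6],
  [[-6,7.2,0],[0,0,-48],0.6],
  [[-7,8.4,1],[0,0,-56],0.6],
  [[-8,9.6,2],[0,0,-64],0.6],
  [[-9,10.8,3],[0,0,-72],0.6],
  [[-10.13,11.86,4],[0,0,-80],0.6],
  [[-10.13,11.86,5],[0,0,-88],0.6],
  [[-10.13,11.86,5.2],[0,0,-89.76],0.6],
])

```text
time: 15.25
tcp_pos: [0.4991, 0.2849, 0.1294]
orientation: [0.001, 0.999, 0.033, -0.001]
ft_force: [-0.3, -0.1, -0.3]
finger_gap: 0.0377
```

```bash
python3 - <<'E'
from h import *
st()
d=cam('scene','s10.png');t=cam('top','t10.png')
A=cv2.imread('pics/top0.png');B=cv2.imread('pics/t10.png')
cv2.imwrite('pics/t10z.png',cv2.resize(np.hstack([A[158:222,255:318],B[158:222,255:318]]),None,fx=6.3,fy=8,interpolation=0))
cv2.imwrite('pics/s10z.png',cv2.resize(cv2.imread('pics/s10.png')[160:290,270:420],None,fx=5,fy=4.5,interpolation=1))
E
```

```text
t 15.25 tcp mm [499.1 284.9 129.4] psi 3.75 Z [-0.001  -0.0013 -1.    ] gap 37.7 F [-0.3 -0.1 -0.3] j [-0.12  0.45 -0.65  1.89  0.33  0.91 -0.86]
```

View pics/t10z.png

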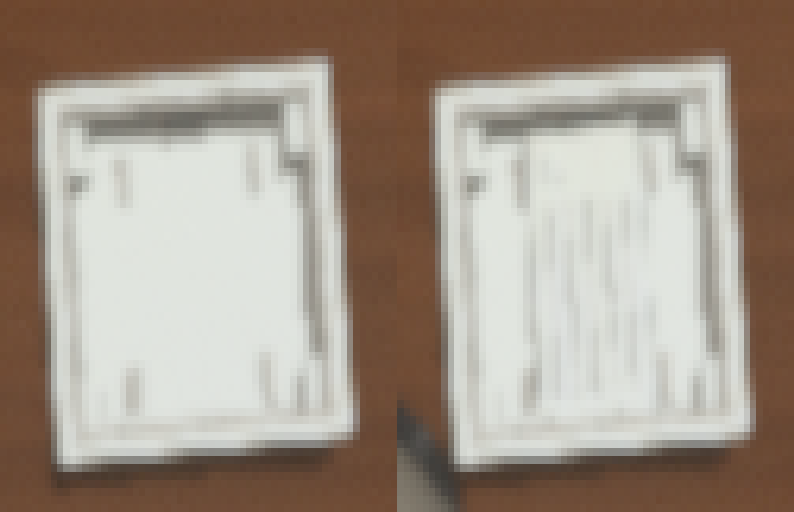

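View pics/s10z.png

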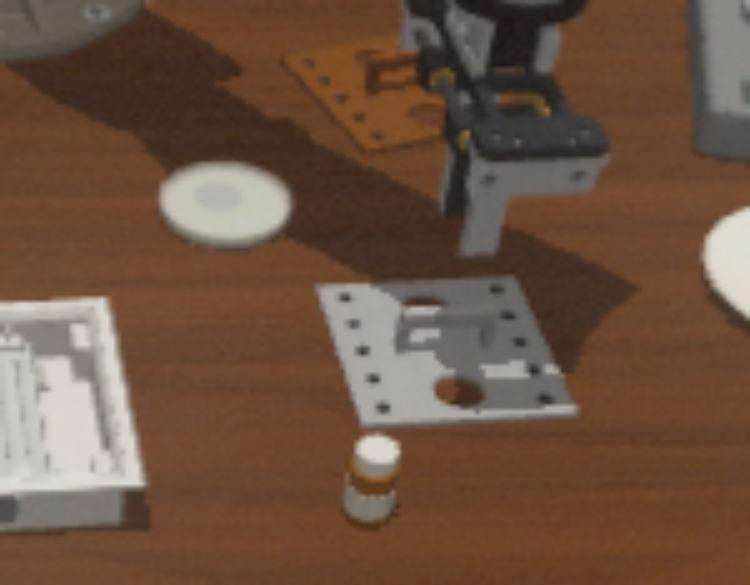

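```bash
python3 - <<'E'
from h import *
st();go([.4986,.2868,.037],3.7)
t=cam('top')
for px in((284,173),(284,172),(284,174)): 
    w=ray(t,px,.022)[0][:2]-(TR+[-.0007,-.0012]); a=np.radians(TY); print(px,(w@[np.cos(a),np.sin(a)])*1000)
# holes & edges of rack already; vial from scene/top
E
```

```text
t 15.35 tcp mm [499.7 285.1 130.2] psi 3.38 Z [-3.e-04 -7.e-04 -1.e+00] gap 37.1 F [ 0.1  0.8 -0. ] j [-0.12  0.45 -0.64  1.89  0.33  0.91 -0.86]
 shift cm [-0.09, -0.18, 9.32] turn [0.04, 0.02, -0.32]
(284, 173) 69.53741772906437
(284, 172) 73.30188140464975
(284, 174) 65.77681771839548
```

Emit:
send_rows([
  [[-0.1,-0.1,2],[0,0,-0.2],0.6],
  [[-0.1,-0.15,5],[0,0,-0.2],0.6],
  [[-0.1,-0.15,7.5],[0,0,-0.2],0.6],
  [[-0.1,-0.15,8.8],[0,0,-0.2],0.6],
  [[-0.1,-0.15,9.2],[0,0,-0.2],0.6],
  [[-0.1,-0.15,9.2],[0,0,-0.2],0.6],
  [[-0.1,-0.15,9.2],[0,0,-0.2],0.6],
  [[-0.1,-0.15,9.2],[0,0,-0.2],0.6],
], force=15)

```text
time: 16.2
tcp_pos: [0.4986, 0.2884, 0.0396]
orientation: [-0.0, 0.999, 0.033, 0.001]
ft_force: [-0.3, 0.0, 0.1]
finger_gap: 0.0373
```

```bash
python3 - <<'E'
from h import *
st();go([.4986,.2868,.037],3.7)
E
```

```text
t 16.2 tcp mm [498.6 288.4  39.6] psi 3.8 Z [ 1.7e-03  7.0e-04 -1.0e+00] gap 37.3 F [-0.3  0.   0.1] j [-0.18  0.57 -0.58  1.94  0.44  0.76 -0.95]
 shift cm [-0.01, 0.16, 0.26] turn [-0.03, -0.1, 0.1]
```

Emit:
send_rows([
  [[0,0.1,0.15],[0,0,0],0.7],
  [[0,0.1,0.15],[0,0,0],0.8],
  [[0,0.1,0.15],[0,0,0],0.85],
  [[0,0.1,0.15],[0,0,0],1],
  [[0,0.1,0.15],[0,0,0],1],
  [[0,0.1,0.15],[0,0,0],1],
], force=10)

```text
time: 16.8
tcp_pos: [0.4982, 0.2871, 0.0371]
orientation: [0.0, 0.999, 0.033, 0.0]
ft_force: [0.2, -1.0, 2.4]
finger_gap: 0.0098
```

Emit:
send_rows([
  [[0,0,0],[0,0,0],1],
  [[0,0,0],[0,0,0],1],
], force=45)

```text
time: 17.0
tcp_pos: [0.4982, 0.2871, 0.0371]
orientation: [-0.0, 0.999, 0.033, 0.0]
ft_force: [0.3, 0.0, 2.6]
finger_gap: 0.0095
```

```bash
python3 - <<'E'
from m import *
from h import *
st();s=cam('scene');t=cam('top')
print(sides(s,(328,218,388,258),.005))
E
```

```text
t 17.0 tcp mm [498.2 287.1  37.1] psi 3.82 Z [ 5.e-04  1.e-04 -1.e+00] gap 9.5 F [0.3 0.  2.6] j [-0.18  0.57 -0.58  1.95  0.45  0.75 -0.95]
{'cen': array([501.4, 251. ]), 'size': (np.float64(133.4), np.float64(57.0)), 'yaw': np.float64(3.86), 'sides': {'-x': np.float64(-7.78), '+x': np.float64(5.16), '-y': np.float64(3.79), '+y': np.float64(-1.09)}}
```

Emit:
send_rows([
  [[0,0,-0.5],[0,0,0],1],
  [[0,0,-2],[0,0,0],1],
  [[0,0,-4.5],[0,0,0],1],
  [[0,0,-7.5],[0,0,0],1],
  [[0,0,-10],[0,0,0],1],
  [[0,0,-11],[0,0,0],1],
  [[0,0,-11],[0,0,0],1],
  [[0,0,-11],[0,0,0],1],
])

```text
time: 17.9
tcp_pos: [0.4978, 0.2866, 0.1464]
orientation: [0.0, 0.999, 0.033, -0.0]
ft_force: [-0.5, -0.3, -2.4]
finger_gap: 0.0099
```

```bash
python3 - <<'E'
from h import *
st();go([.5811,.0006,.12],3.85)
E
```

```text
t 17.9 tcp mm [497.8 286.6 146.4] psi 3.82 Z [-3.e-04 -6.e-04 -1.e+00] gap 9.9 F [-0.5 -0.3 -2.4] j [-0.11  0.43 -0.66  1.88  0.32  0.94 -0.85]
 shift cm [6.41, 29.09, 2.65] turn [0.03, 0.02, -0.03]
```

Emit:
send_rows([
  [[0.4,2,0],[0,0,0],1],
  [[1.2,5.5,0],[0,0,0],1],
  [[2.2,9.5,0],[0,0,0],1],
  [[3,13.5,0],[0,0,0],1],
  [[3.9,17.5,0],[0,0,0],1],
  [[4.8,21.5,0],[0,0,0],1],
  [[5.5,25,0.3],[0,0,0],1],
  [[6.1,27.5,1],[0,0,0],1],
  [[6.4,28.7,1.8],[0,0,0],1],
  [[6.4,29.1,2.4],[0,0,0],1],
  [[6.4,29.1,2.65],[0,0,0],1],
  [[6.4,29.1,2.65],[0,0,0],1],
])

```text
time: 19.1
tcp_pos: [0.5807, 0.0027, 0.1199]
orientation: [-0.0, 0.999, 0.034, -0.0]
ft_force: [0.2, -0.0, -3.1]
finger_gap: 0.0098
```

```bash
python3 - <<'E'
from h import *
st();go([.5811,.0006,.12],3.85)
d=cam('scene','s11.png');t=cam('top','t11.png')
cv2.imwrite('pics/s11z.png',cv2.resize(cv2.imread('pics/s11.png')[190:300,210:340],None,fx=6,fy=5.4,interpolation=1))
cv2.imwrite('pics/t11z.png',cv2.resize(cv2.imread('pics/t11.png')[130:240,230:350],None,fx=6,fy=5.4,interpolation=1))
E
```

```text
t 19.1 tcp mm [580.7   2.7 119.9] psi 3.94 Z [-9.e-04  7.e-04 -1.e+00] gap 9.8 F [ 0.2 -0.  -3.1] j [ 0.34  0.45 -0.57  1.89  0.31  0.89 -0.31]
 shift cm [0.03, 0.21, -0.01] turn [-0.04, 0.05, 0.09]
```

View pics/s11z.png

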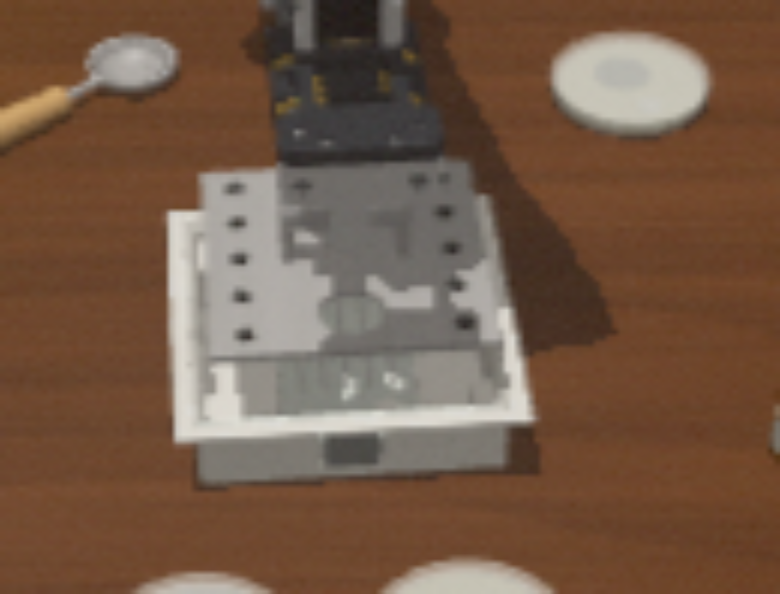

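View pics/t11z.png

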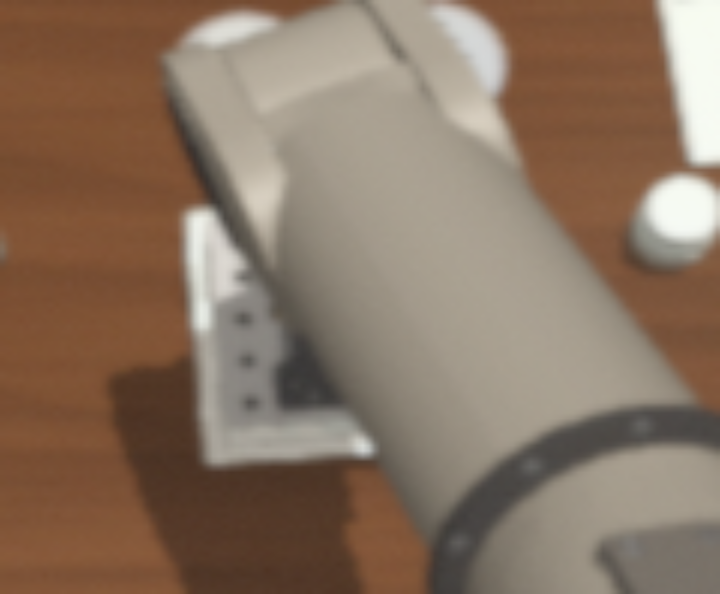

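```bash
cat > ov.py <<'E'
from h import *
def ov(d,pts,fn,box,f=8):
    im=cv2.cvtColor(d['image'],4)[box[1]:box[3],box[0]:box[2]]
    im=cv2.resize(im,None,fx=f,fy=f,interpolation=cv2.INTER_LINEAR)
    for q in proj(d,pts):
        c=tuple(int(round((v+.5-o)*f)) for v,o in zip(q,box[:2])); cv2.drawMarker(im,c,(0,0,255),cv2.MARKER_CROSS,14,1)
    cv2.imwrite('pics/'+fn,im)
E
python3 - <<'E'
from ov import *
st();s,p,R=cur()
def P(x,y,z): return p+R@np.array([x,-y,37-z])/1000
pts=[P(x,y,5) for x in(69,-69) for y in(66,-66)]+[P(69,66,0),P(69,-66,0)]
d=cam('scene');ov(d,pts,'s12.png',(235,210,310,275))
E
```

```text
t 19.2 tcp mm [581.2   2.5 120.7] psi 3.94 Z [ 4.e-04  4.e-04 -1.e+00] gap 9.6 F [ 0.1 -0.  -2.2] j [ 0.34  0.45 -0.57  1.89  0.31  0.89 -0.31]
```

View pics/s12.png

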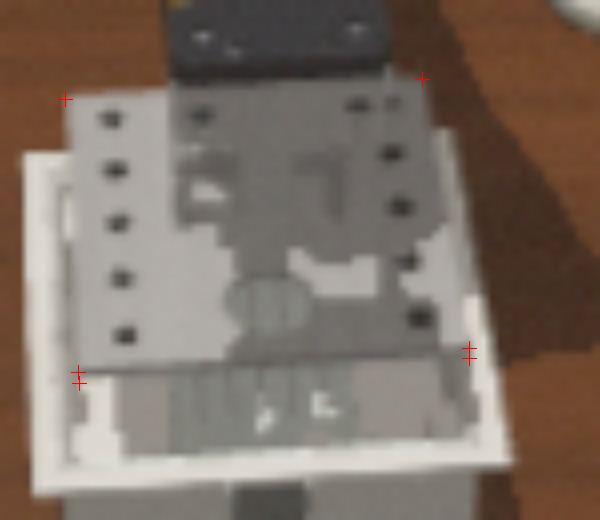

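```bash
python3 - <<'E'
from ov import *
st();s,p,R=cur()
def P(x,y,z): return p+R@np.array([x,-y,37-z])/1000
d=cam('scene')
for y in(50,30,-25,-35):
    xs=np.arange(55,85,2.)
    q=proj(d,[P(x,y,5) for x in xs]).astype(np.float32)
    g=cv2.remap(d['image'],q[:,0].copy(),q[:,1].copy(),1)[:,0]
    print('front y',y,[(int(x),int(v)) for x,v in zip(xs,g.mean(1))])
for y in(50,40):
    xs=np.arange(-80,-58,2.)
    q=proj(d,[P(x,y,5) for x in xs]).astype(np.float32)
    g=cv2.remap(d['image'],q[:,0].copy(),q[:,1].copy(),1)[:,0]
    print('back y',y,[(int(x),int(v)) for x,v in zip(xs,g[:,2])])
for x in(0,20,50,-40):
  for sg in(1,-1):
    ys=sg*np.arange(56,78,2.)
    q=proj(d,[P(x,y,5) for y in ys]).astype(np.float32)
    g=cv2.remap(d['image'],q[:,0].copy(),q[:,1].copy(),1)[:,0]
    print('side x',x,[(int(a),int(v)) for a,v in zip(ys,g[:,2])])
E
```

```text
t 19.25 tcp mm [581.3   2.3 120.8] psi 3.93 Z [ 6.e-04  2.e-04 -1.e+00] gap 9.7 F [ 0.5 -0.1 -2.2] j [ 0.34  0.45 -0.57  1.89  0.31  0.89 -0.31]
front y 50 [(55, 54), (57, 65), (59, 88), (61, 104), (63, 107), (65, 106), (67, 103), (69, 104), (71, 106), (73, 121), (75, 137), (77, 140), (79, 142), (81, 141), (83, 142)]
front y 30 [(55, 109), (57, 108), (59, 108), (61, 108), (63, 108), (65, 107), (67, 103), (69, 96), (71, 108), (73, 129), (75, 136), (77, 140), (79, 142), (81, 142), (83, 142)]
front y -25 [(55, 171), (57, 171), (59, 171), (61, 171), (63, 171), (65, 172), (67, 141), (69, 113), (71, 112), (73, 112), (75, 119), (77, 122), (79, 122), (81, 122), (83, 122)]
front y -35 [(55, 173), (57, 174), (59, 173), (61, 172), (63, 173), (65, 166), (67, 145), (69, 130), (71, 119), (73, 121), (75, 129), (77, 130), (79, 131), (81, 126), (83, 123)]
back y 50 [(-80, 43), (-78, 42), (-76, 43), (-74, 54), (-72, 64), (-70, 80), (-68, 96), (-66, 102), (-64, 105), (-62, 105), (-60, 102)]
back y 40 [(-80, 46), (-78, 45), (-76, 47), (-74, 53), (-72, 64), (-70, 82), (-68, 97), (-66, 101), (-64, 104), (
[... 408 characters left out ...]
), (76, 49)]
side x 20 [(-56, 165), (-58, 166), (-60, 166), (-62, 165), (-64, 159), (-66, 141), (-68, 128), (-70, 155), (-72, 180), (-74, 199), (-76, 210)]
side x 50 [(56, 122), (58, 157), (60, 167), (62, 169), (64, 166), (66, 169), (68, 196), (70, 203), (72, 172), (74, 113), (76, 55)]
side x 50 [(-56, 159), (-58, 165), (-60, 165), (-62, 164), (-64, 157), (-66, 145), (-68, 134), (-70, 143), (-72, 161), (-74, 184), (-76, 200)]
side x -40 [(56, 103), (58, 102), (60, 102), (62, 101), (64, 99), (66, 97), (68, 95), (70, 107), (72, 94), (74, 66), (76, 46)]
side x -40 [(-56, 165), (-58, 164), (-60, 162), (-62, 161), (-64, 154), (-66, 145), (-68, 135), (-70, 134), (-72, 138), (-74, 151), (-76, 158)]
```

```bash
python3 - <<'E'
from h import *
go([.5807,.0009,.088],3.9)
E
```

```text
shift cm [-0.08, 0.11, 3.29] turn [-0.0, -0.05, 0.0]
```

Emit:
send_rows([
  [[-0.03,0.05,0.5],[0,0,0],1],
  [[-0.06,0.1,1.5],[0,0,0],1],
  [[-0.07,0.11,2.5],[0,0,0],1],
  [[-0.07,0.11,3.1],[0,0,0],1],
  [[-0.07,0.11,3.2],[0,0,0],1],
  [[-0.07,0.11,3.2],[0,0,0],1],
  [[-0.07,0.11,3.2],[0,0,0],1],
  [[-0.07,0.11,3.2],[0,0,0],1],
])

```text
time: 20.1
tcp_pos: [0.5809, -0.0001, 0.0889]
orientation: [0.0, 0.999, 0.033, 0.0]
ft_force: [-1.1, 1.1, -2.5]
finger_gap: 0.0094
```

```bash
python3 - <<'E'
from ov import *
st();s,p,R=cur();go([.5807,.0009,.074],3.9)
d=cam('scene')
ov(d,[p],'s13.png',(230,205,310,280))
t=cam('top');ov(t,[p],'t13.png',(250,155,330,230))
E
```

```text
t 20.1 tcp mm [ 5.809e+02 -1.000e-01  8.890e+01] psi 3.82 Z [ 8.e-04 -0.e+00 -1.e+00] gap 9.4 F [-1.1  1.1 -2.5] j [ 0.32  0.49 -0.55  1.91  0.34  0.83 -0.34]
 shift cm [-0.02, -0.1, 1.49] turn [0.01, -0.05, -0.08]
```

View pics/s13.png

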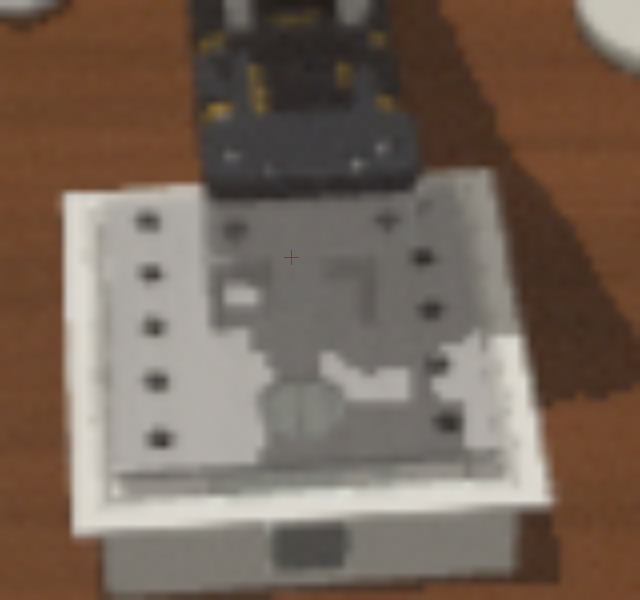

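View pics/t13.png

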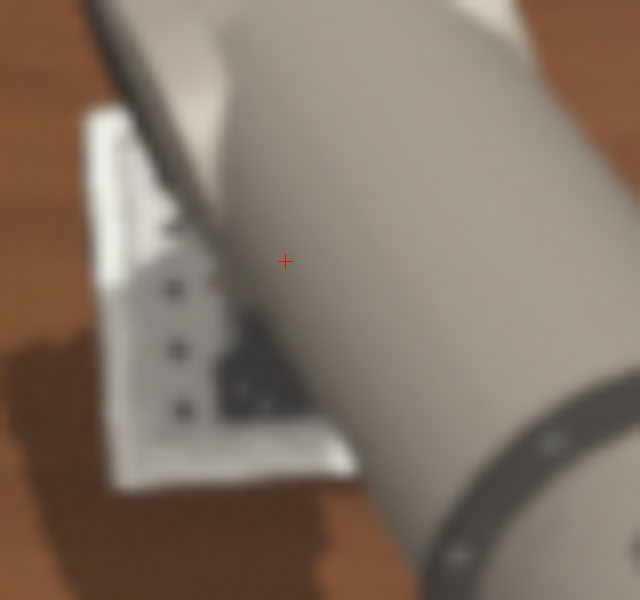

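Emit:
send_rows([
  [[0,-0.05,0.2],[0,0,0],1],
  [[0,-0.08,0.4],[0,0,0],1],
  [[0,-0.08,0.7],[0,0,0],1],
  [[0,-0.08,0.9],[0,0,0],1],
  [[0,-0.08,0.9],[0,0,0],1],
  [[0,-0.08,0.9],[0,0,0],1],
])

```text
time: 20.8
tcp_pos: [0.5806, 0.0007, 0.0795]
orientation: [-0.0, 0.999, 0.033, 0.0]
ft_force: [-0.5, -1.0, -2.2]
finger_gap: 0.0097
```

```bash
python3 - <<'E'
from ov import *
st();go([.5807,.0009,.074],3.9)
E
```

```text
t 20.8 tcp mm [580.6   0.7  79.5] psi 3.83 Z [ 1.e-04  0.e+00 -1.e+00] gap 9.7 F [-0.5 -1.  -2.2] j [ 0.32  0.5  -0.54  1.92  0.35  0.82 -0.35]
 shift cm [0.01, -0.02, 0.55] turn [0.0, -0.01, -0.07]
```

Emit:
send_rows([
  [[0,0,0.15],[0,0,0],1],
  [[0,0,0.3],[0,0,0],1],
  [[0,0,0.45],[0,0,0],1],
  [[0,0,0.6],[0,0,0],1],
  [[0,0,0.6],[0,0,0],1],
  [[0,0,0.6],[0,0,0],1],
])

```text
time: 21.4
tcp_pos: [0.5807, 0.0006, 0.0741]
orientation: [0.0, 0.999, 0.033, 0.0]
ft_force: [-4.4, -0.1, 10.2]
finger_gap: 0.0098
```

```bash
python3 - <<'E'
from ov import *
st();go([.5807,.0009,.074],3.9)
E
```

```text
t 21.4 tcp mm [580.7   0.6  74.1] psi 3.83 Z [ 4.e-04 -4.e-04 -1.e+00] gap 9.8 F [-4.4 -0.1 10.2] j [ 0.31  0.51 -0.54  1.92  0.36  0.81 -0.35]
 shift cm [0.01, -0.03, 0.01] turn [0.03, -0.02, -0.07]
```

Emit:
send_rows([
  [[0,0,-0.05],[0,0,0],0.85],
  [[0,0,-0.05],[0,0,0],0.75],
  [[0,0,-0.05],[0,0,0],0.65],
  [[0,0,-0.05],[0,0,0],0.6],
  [[0,0,-0.05],[0,0,0],0.6],
  [[0,0,-1.5],[0,0,0],0.6],
  [[0,0,-4],[0,0,0],0.6],
  [[0,0,-8],[0,0,0],0.6],
  [[0,0,-11],[0,0,0],0.6],
  [[0,0,-12],[0,0,0],0.6],
])

```text
time: 22.4
tcp_pos: [0.582, 0.001, 0.1978]
orientation: [0.0, 0.999, 0.033, 0.002]
ft_force: [-0.8, 0.7, 0.8]
finger_gap: 0.0374
```

```bash
python3 - <<'E'
from ov import *
st()
d=cam('scene');t=cam('top')
z0=lambda x,y,z:np.r_[TR+np.array([[np.cos(.0681),-np.sin(.0681)],[np.sin(.0681),np.cos(.0681)]])@[x,y],z]
ov(d,[z0(.042,0,.042)],'s14.png',(230,205,310,280))
ov(d,[[.647,.2153,.061]],'s14v.png',(325,245,365,290),12)
ov(t,[[.647,.2153,.061]],'t14v.png',(205,155,245,195),12)
E
```

```text
t 22.4 tcp mm [582.    1.  197.8] psi 3.84 Z [ 5.e-03 -2.e-04 -1.e+00] gap 37.4 F [-0.8  0.7  0.8] j [ 0.37  0.36 -0.6   1.82  0.24  1.02 -0.26]
```

View pics/s14.png

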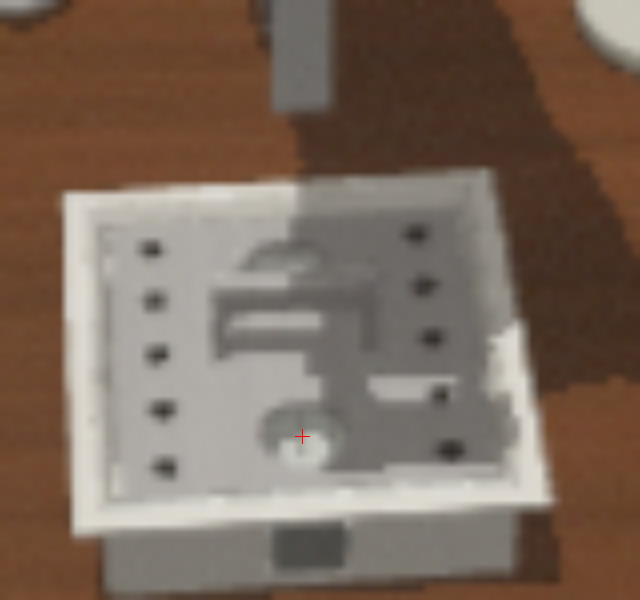

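View pics/s14v.png

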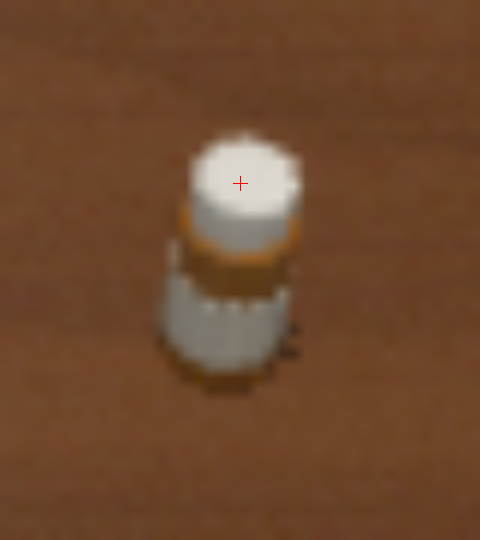

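View pics/t14v.png

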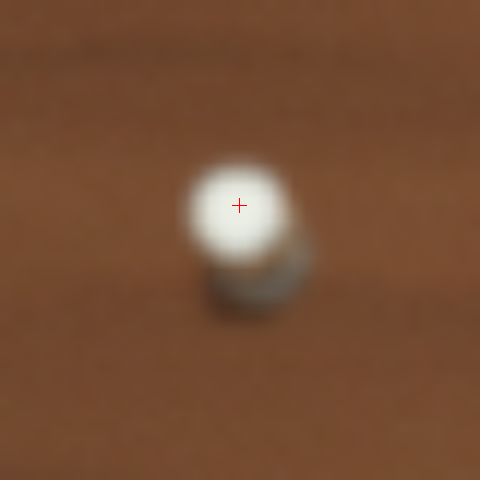

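```bash
python3 - <<'E'
from ov import *
st()
d=cam('scene','s15.png');t=cam('top','t15.png')
for n,dd,b,th in(('scene',d,(335,250,355,272),185),('top',t,(215,163,235,182),130)):
    x0,y0,x1,y1=b
    g=cv2.resize(dd['image'][y0:y1,x0:x1,2],None,fx=6,fy=6,interpolation=1)
    for T in(th-15,th,th+10):
        m=(g>T).astype(np.uint8);N,l,stt,c=cv2.connectedComponentsWithStats(m);i=1+np.argmax(stt[1:,4])
        px=(c[i]+.5)/6-.5+[x0,y0];print(n,T,px.round(2),stt[i][2:4]/6,(ray(dd,px,.061)*1000).round(1))
E
```

```text
t 22.5 tcp mm [581.4   0.7 195.6] psi 3.82 Z [ 3.4e-03 -4.0e-04 -1.0e+00] gap 37.9 F [-0.3 -0.5 -0.2] j [ 0.37  0.36 -0.6   1.83  0.24  1.02 -0.26]
scene 170 [345.15 259.52] [8.         5.83333333] [[646.1 217.3  61. ]]
scene 185 [345.17 259.47] [7.5        5.33333333] [[645.9 217.3  61. ]]
scene 195 [345.16 259.43] [7. 5.] [[645.8 217.3  61. ]]
top 115 [224.45 172.25] [8.33333333 8.        ] [[644.5 215.1  61. ]]
top 130 [224.44 172.21] [7.83333333 7.5       ] [[644.6 215.2  61. ]]
top 140 [224.42 172.2 ] [7.5        7.33333333] [[644.6 215.2  61. ]]
```

```bash
python3 - <<'E'
from h import *
go([.6448,.2158,.12],-86.1)
E
```

```text
shift cm [7.88, -21.06, 7.3] turn [0.03, 0.01, 89.92]
```

Emit:
send_rows([
  [[0.7,-1.9,0],[0,0,8],0.5],
  [[1.4,-3.8,0],[0,0,16],0.4],
  [[2.1,-5.7,0],[0,0,24],0.36],
  [[2.8,-7.6,0],[0,0,32],0.36],
  [[3.5,-9.5,0],[0,0,40],0.36],
  [[4.2,-11.4,0],[0,0,48],0.36],
  [[4.9,-13.3,1],[0,0,56],0.36],
  [[5.6,-15.2,2],[0,0,64],0.36],
  [[6.3,-17.1,3],[0,0,72],0.36],
  [[7,-19,4],[0,0,80],0.36],
  [[7.7,-20.5,5],[0,0,88],0.36],
  [[7.88,-21.06,6],[0,0,89.9],0.36],
])

```text
time: 23.8
tcp_pos: [0.6444, 0.218, 0.1311]
orientation: [0.001, 0.73, -0.684, -0.001]
ft_force: [0.0, -0.4, -0.2]
finger_gap: 0.0603
```

Emit:
send_rows([
  [[0,0,0],[0,0,0],0.36],
  [[0,0,0],[0,0,0],0.36],
  [[0,0,0],[0,0,0],0.36],
])

```text
time: 24.1
tcp_pos: [0.6452, 0.2153, 0.1335]
orientation: [0.0, 0.731, -0.682, 0.0]
ft_force: [-0.5, 0.1, 0.5]
finger_gap: 0.0602
```

```bash
python3 - <<'E'
from ov import *
st();go([.6448,.2158,.046],-86.1)
t=cam('top','t16.png');d=cam('scene','s16.png')
ov(t,[[.62,.06,0]],'t16z.png',(225,150,325,225),7)
ov(d,[],'s16z.png',(320,210,400,290),7) if 0 else None
cv2.imwrite('pics/s16z.png',cv2.resize(cv2.imread('pics/s16.png')[190:290,300:400],None,fx=6,fy=6))
E
```

```text
t 24.1 tcp mm [645.2 215.3 133.5] psi -86.05 Z [-0.e+00 -4.e-04 -1.e+00] gap 60.2 F [-0.5  0.1  0.5] j [-0.21  0.54 -0.29  1.66  0.18  0.97 -2.06]
 shift cm [-0.06, 0.04, 8.75] turn [0.0, -0.02, 0.05]
```

View pics/t16z.png

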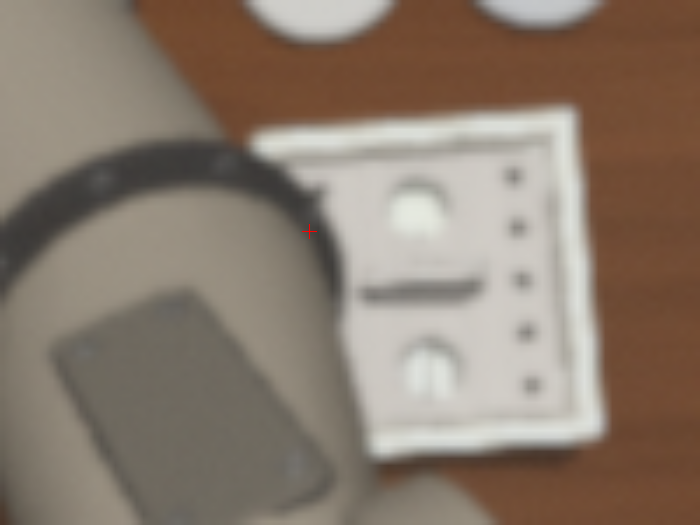

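View pics/s16z.png

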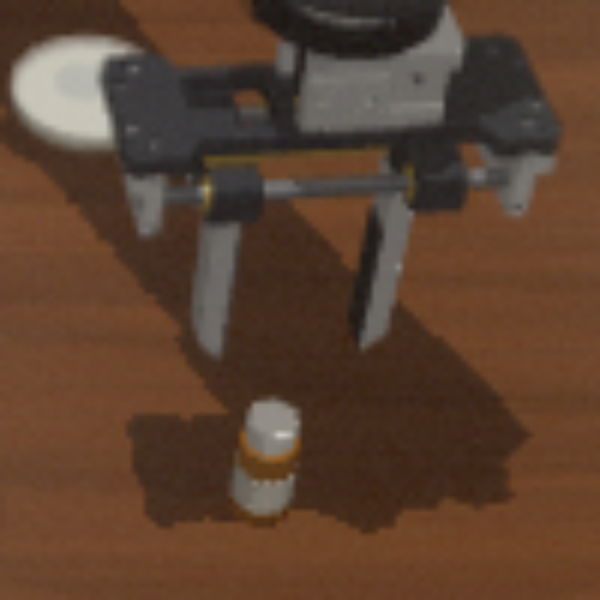

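Emit:
send_rows([
  [[-0.05,0.03,2],[0,0,0],0.36],
  [[-0.05,0.04,5],[0,0,0],0.36],
  [[-0.05,0.04,7.5],[0,0,0],0.36],
  [[-0.05,0.04,8.6],[0,0,0],0.36],
  [[-0.05,0.04,8.75],[0,0,0],0.36],
  [[-0.05,0.04,8.75],[0,0,0],0.36],
  [[-0.05,0.04,8.75],[0,0,0],0.36],
  [[-0.05,0.04,8.75],[0,0,0],0.36],
], force=5)

```text
time: 25.0
tcp_pos: [0.6454, 0.2168, 0.0473]
orientation: [-0.001, 0.731, -0.682, 0.0]
ft_force: [-1.0, -0.2, 0.6]
finger_gap: 0.0601
```

```bash
python3 - <<'E'
from ov import *
st();go([.6448,.2158,.046],-86.1)
E
```

```text
t 25.0 tcp mm [645.4 216.8  47.3] psi -86.07 Z [ 1.9e-03  6.0e-04 -1.0e+00] gap 60.1 F [-1.  -0.2  0.6] j [-0.22  0.64 -0.27  1.71  0.22  0.83 -2.1 ]
 shift cm [0.1, 0.07, 0.13] turn [-0.11, 0.03, 0.03]
```

Still settling; close slowly and gently.

Emit:
send_rows([
  [[0,0,0],[0,0,0],0.45],
  [[0,0,0],[0,0,0],0.52],
  [[0,0,0],[0,0,0],0.58],
  [[0,0,0],[0,0,0],0.62],
  [[0,0,0],[0,0,0],0.65],
  [[0,0,0],[0,0,0],0.68],
  [[0,0,0],[0,0,0],0.71],
  [[0,0,0],[0,0,0],0.75],
  [[0,0,0],[0,0,0],0.8],
  [[0,0,0],[0,0,0],0.8],
], force=6)

```text
time: 26.0
tcp_pos: [0.6448, 0.2165, 0.046]
orientation: [-0.0, 0.731, -0.682, 0.0]
ft_force: [-0.2, -0.6, -0.6]
finger_gap: 0.0277
```

```bash
python3 - <<'E'
from ov import *
st();d=cam('scene','s17.png')
cv2.imwrite('pics/s17z.png',cv2.resize(cv2.imread('pics/s17.png')[210:290,300:400],None,fx=6,fy=6))
E
```

```text
t 26.0 tcp mm [644.8 216.5  46. ] psi -86.07 Z [ 2.e-04 -0.e+00 -1.e+00] gap 27.7 F [-0.2 -0.6 -0.6] j [-0.22  0.64 -0.27  1.71  0.22  0.83 -2.1 ]
```

View pics/s17z.png

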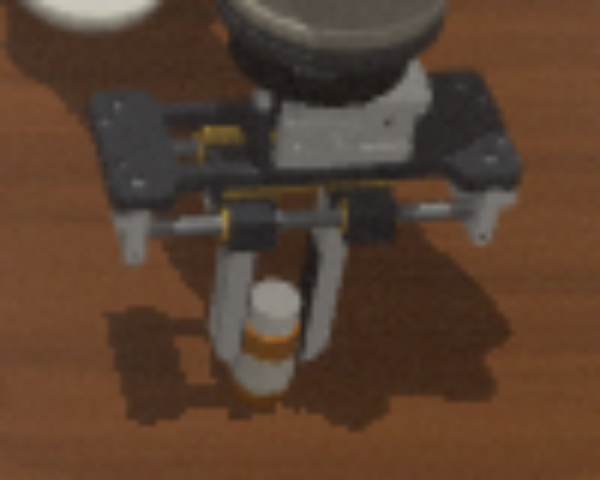

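Emit:
send_rows([
  [[0,0,0],[0,0,0],0.85],
  [[0,0,-0.3],[0,0,0],0.85],
  [[0,0,-1],[0,0,0],0.85],
  [[0,0,-3],[0,0,0],0.85],
  [[0,0,-5.5],[0,0,0],0.85],
  [[0,0,-8],[0,0,0],0.85],
  [[0,0,-9],[0,0,0],0.85],
  [[0,0,-9],[0,0,0],0.85],
], force=12)

```text
time: 26.85
tcp_pos: [0.6456, 0.2168, 0.1378]
orientation: [-0.001, 0.731, -0.683, 0.001]
ft_force: [-0.3, -0.2, -0.7]
finger_gap: 0.0277
```

```bash
python3 - <<'E'
from ov import *
st();d=cam('scene','s18.png');t=cam('top','t18.png')
h=[.6226,.0027,.042]
ov(d,[h],'s18z.png',(250,245,290,280),16)
ov(t,[h],'t18z.png',(265,165,305,200),16)
im=d['image'][252:270,255:280]
print(im[...,2]);
E
```

```text
t 26.85 tcp mm [645.6 216.8 137.8] psi -86.08 Z [ 2.9e-03  9.0e-04 -1.0e+00] gap 27.7 F [-0.3 -0.2 -0.7] j [-0.21  0.53 -0.29  1.65  0.18  0.98 -2.06]
[[170 169 167 168 166 167 167 170 169 170 167 167 168 169 166 167 166 166
  167 166 169 168 165 167 167]
 [169 169 169 169 166 167 168 170 171 169 169 169 169 169 169 168 167 166
  168 167 168 168 168 168 169]
 [170 169 168 170 167 168 167 169 169 169 168 166 167 167 167 164 166 167
  167 169 171 169 165 167 169]
 [169 171 168 167 168 167 168 168 169 164 141 136 130 125 126 127 158 165
  165 168 169 169 166 168 168]
 [170 169 168 167 166 168 168 168 139 113 109 119 110 117 115 112 119 144
  164 169 170 168 166 166 167]
 [170 170 169 168 167 168 167 149 110 116 122 125 109 122 123 122 110 119
  153 167 170 168 167 166 169]
 [170 170 170 169 167 169 168 145 118 122 124 126 116 121 125 125 116 119
  132 165 170 166 169 166 168]
 [171 171 168 167 169 168 169 136 117 119 122 126 140 182 187 145 115 121
  141 165 170 169 167 166 168]
 [169 169 167 168 168 169 168 149 122 118 177 186 157 182 192 187 161 133
  152 167 170 171 168 167 169]
 [16
[... 241 characters left out ...]
69 169 171 177 180 180 174 169 170 168
  167 168 170 170 170 167 169]
 [169 170 168 168 169 168 167 168 169 169 171 169 168 172 170 169 168 167
  166 168 172 170 171 169 166]
 [169 169 170 168 167 168 169 169 170 169 170 169 170 170 169 170 169 158
  152 153 157 168 168 168 187]
 [171 159 157 155 155 164 167 168 167 186 183 180 181 190 190 191 191 208
  212 194 190 196 193 196 203]
 [192 210 213 196 191 195 195 197 200 208 209 207 206 210 211 213 212 215
  210 204 205 205 206 206 207]
 [213 214 209 206 205 205 206 207 207 208 208 209 208 209 207 208 211 210
  209 209 209 209 207 213 211]
 [208 210 209 209 209 209 209 212 213 210 208 209 204 199 195 186 181 170
  164 153 144 137 133 134 134]]
```

View pics/s18z.png

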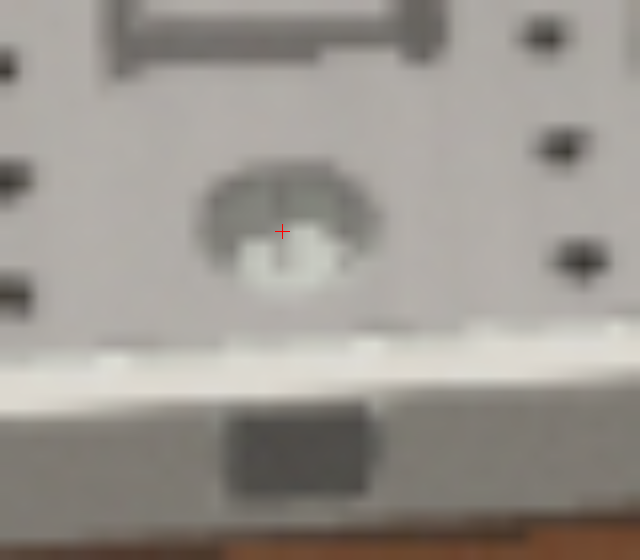

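View pics/t18z.png

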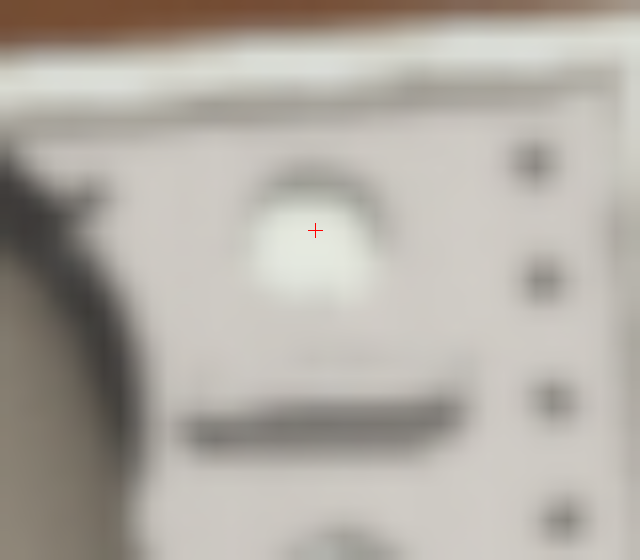

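```bash
python3 - <<'E'
from ov import *
d=cam('scene');t=cam('top')
for n,dd,b,bg in(('scene',d,(258,252,276,266),168),('top',t,(278,172,292,187),None)):
    x0,y0,x1,y1=b
    im=dd['image'][y0:y1,x0:x1].astype(float)
    ref=np.median(np.concatenate([im[0],im[:,0]]),0)
    df=np.abs(im-ref).max(-1)
    g=cv2.resize(df.astype(np.float32),None,fx=8,fy=8,interpolation=1)
    for T in(8,12,18):
        m=(g>T).astype(np.uint8)
        cs=cv2.findContours(m,0,1)[0];c=max(cs,key=cv2.contourArea);h=cv2.convexHull(c);e=cv2.fitEllipse(h)
        px=(np.array(e[0])+.5)/8-.5+[x0,y0]
        M=cv2.moments(h);pc=(np.array([M['m10'],M['m01']])/M['m00']+.5)/8-.5+[x0,y0]
        print(n,T,px.round(2),np.array(e[1])/8,(ray(dd,px,.042)*1000).round(1),(ray(dd,pc,.042)*1000).round(1))
# cap in hand
st()
E
```

```text
scene 8 [267.48 258.54] [ 9.46736431 12.7308588 ] [[621.1   3.7  42. ]] [[621.1   3.7  42. ]]
scene 12 [267.47 258.43] [ 8.85605812 12.42424393] [[620.6   3.7  42. ]] [[620.7   3.6  42. ]]
scene 18 [267.48 258.41] [ 8.32833099 11.94217491] [[620.6   3.7  42. ]] [[620.5   3.6  42. ]]
top 8 [287.64 179.79] [13.61497402 57.32132339] [[619.   -9.7  42. ]] [[618.9   1.3  42. ]]
top 12 [284.41 180.14] [10.59779167 11.56542206] [[617.8   1.9  42. ]] [[618.5   1.5  42. ]]
top 18 [284.35 179.55] [9.1065464  9.43479156] [[620.    2.1  42. ]] [[620.4   2.   42. ]]
t 27.05 tcp mm [644.2 216.2 134.7] psi -86.07 Z [-1.5e-03 -7.0e-04 -1.0e+00] gap 27.7 F [-0.2 -0.4 -0.2] j [-0.21  0.54 -0.29  1.66  0.18  0.98 -2.07]
```

```bash
python3 - <<'E'
from ov import *
def dots(dd,b,z,shape):
    x0,y0,x1,y1=b
    g=cv2.resize(dd['image'][y0:y1,x0:x1,2],None,fx=8,fy=8,interpolation=2)
    m=(cv2.medianBlur(g,5)<125).astype(np.uint8)
    bg=cv2.GaussianBlur(g.astype(np.float32),(0,0),20); m=((bg-g)>25).astype(np.uint8)
    N,l,s,c=cv2.connectedComponentsWithStats(m);out=[]
    for i in range(1,N):
        if 100<s[i,4]<900 and s[i,2]<35 and s[i,3]<35:
            w=np.where(l==i,np.clip(bg-g,0,None),0);yy,xx=np.mgrid[:g.shape[0],:g.shape[1]]
            cc=np.array([(w*xx).sum(),(w*yy).sum()])/w.sum()
            out.append((cc+.5)/8-.5+[x0,y0])
    return np.array(out)
d=cam('scene');t=cam('top')
import numpy as np
for n,dd,b in(('scene now',d,(240,228,296,270)),('top now',t,(262,165,310,215))):
    p=dots(dd,b,.042,0);W=ray(dd,p,.042)[:,:2]*1000
    a=np.radians(3.85);R=np.array([[np.cos(a),np.sin(a)],[-np.sin(a),np.cos(a)]])
    print(n);print(np.c_[p.round(1),((W-[581.1,.3])@R.T).round(1)])
for n,f,b in(('scene0','scene0.png',(328,218,388,258)),('top0','top0.png',(182,190,232,240))):
    dd=dict(d if 'scene' in n else t);dd['image']=cv2.cvtColor(cv2.imread('pics/'+f),4)
    p=dots(dd,b,.005,0);W=ray(dd,p,.005)[:,:2]*1000
    print(n);print(np.c_[p.round(1),((W-[498.2,286.6])@R.T).round(1)])
E
```

```text
scene now
[[281.6 233.8 -57.3  50.9]
 [248.4 235.7 -57.3 -49. ]
 [282.6 240.3 -29.4  50.8]
 [248.9 242.2 -29.6 -48.9]
 [283.6 246.8  -2.3  50.9]
 [249.3 248.9  -2.2 -48.8]
 [284.7 253.7  25.6  51.1]
 [249.9 255.8  25.4 -48.2]
 [291.2 256.8  38.9  68.1]
 [243.3 259.4  37.8 -67.2]
 [285.8 260.8  53.1  51.3]
 [250.2 263.1  53.2 -48.5]]
top now
[[297.9 174.7  52.9 -50.7]
 [298.5 182.1  25.7 -50.5]
 [299.1 189.6  -1.9 -50.6]
 [299.7 197.  -29.2 -50.4]
 [305.4 200.1 -41.7 -69.5]
 [300.5 204.6 -56.6 -50.9]]
scene0
[[ 3.687e+02  2.240e+02 -5.520e+01  5.090e+01]
 [ 3.386e+02  2.258e+02 -5.460e+01 -4.850e+01]
 [ 3.712e+02  2.297e+02 -2.750e+01  5.140e+01]
 [ 3.403e+02  2.315e+02 -2.770e+01 -4.880e+01]
 [ 3.735e+02  2.356e+02 -4.000e-01  5.110e+01]
 [ 3.422e+02  2.375e+02 -3.000e-01 -4.900e+01]
 [ 3.761e+02  2.418e+02  2.740e+01  5.150e+01]
 [ 3.443e+02  2.437e+02  2.740e+01 -4.850e+01]
 [ 3.785e+02  2.482e+02  5.510e+01  5.120e+01]
 [ 3.462e+02  2.501e+02  5.480e+01 -4.880e+01]]
top0
[[ 2.196e+02  1.997e+02  5.470e+01 -5.060e+01]
 [ 1.927e+02  2.019e+02  5.440e+01  4.890e+01]
 [ 2.199e+02  2.070e+02  2.760e+01 -5.040e+01]
 [ 1.929e+02  2.090e+02  2.770e+01  4.910e+01]
 [ 2.203e+02  2.145e+02 -2.000e-01 -5.050e+01]
 [ 1.932e+02  2.164e+02  2.000e-01  4.910e+01]
 [ 2.206e+02  2.220e+02 -2.770e+01 -5.000e+01]
 [ 1.935e+02  2.239e+02 -2.740e+01  4.910e+01]
 [ 2.209e+02  2.293e+02 -5.450e+01 -5.000e+01]
 [ 1.937e+02  2.314e+02 -5.490e+01  4.930e+01]]
```

```bash
python3 - <<'E'
from h import *
st();go([.6210,.003,.135],-86.1);go([.6210,.003,.115],-86.1)
E
```

```text
t 27.15 tcp mm [644.2 216.3 134.8] psi -86.07 Z [-1.4e-03 -6.0e-04 -1.0e+00] gap 27.5 F [-0.4 -0.5 -0.3] j [-0.21  0.54 -0.29  1.66  0.18  0.98 -2.06]
 shift cm [21.12, 3.78, -0.0] turn [0.08, -0.03, 0.03]
 shift cm [21.12, 3.78, 2.0] turn [0.08, -0.03, 0.03]
```

Emit:
send_rows([
  [[1,0.2,0],[0,0,0],0.85],
  [[3,0.5,0],[0,0,0],0.85],
  [[6,1.1,0],[0,0,0],0.85],
  [[9,1.6,0],[0,0,0],0.85],
  [[12,2.1,0],[0,0,0],0.85],
  [[15,2.7,0],[0,0,0],0.85],
  [[18,3.2,0],[0,0,0],0.85],
  [[20,3.6,0],[0,0,0],0.85],
  [[21.1,3.78,0],[0,0,0],0.85],
  [[21.1,3.78,1],[0,0,0],0.85],
  [[21.1,3.78,2],[0,0,0],0.85],
  [[21.1,3.78,2],[0,0,0],0.85],
])

```text
time: 28.35
tcp_pos: [0.6205, 0.0047, 0.114]
orientation: [0.001, 0.731, -0.682, -0.001]
ft_force: [0.1, 0.1, -0.4]
finger_gap: 0.0278
```

Emit:
send_rows([
  [[0,0,1],[0,0,0],0.85],
  [[0,0,1.5],[0,0,0],0.85],
  [[0,0,1.5],[0,0,0],0.85],
  [[0,0,1.5],[0,0,0],0.85],
  [[0,0,1.5],[0,0,0],0.85],
])

```text
time: 28.85
tcp_pos: [0.6217, 0.0035, 0.1013]
orientation: [-0.0, 0.731, -0.682, 0.0]
ft_force: [-0.7, 1.0, -0.2]
finger_gap: 0.0279
```

```bash
python3 - <<'E'
from ov import *
st();s,p,R=cur()
d=cam('scene','s19.png');t=cam('top','t19.png')
b=p-[0,0,.046]
ov(d,[b,b+[0,0,.061]],'s19z.png',(240,215,300,275),10)
cv2.imwrite('pics/t19z.png',cv2.resize(cv2.imread('pics/t19.png')[140:230,240:330],None,fx=6,fy=6))
E
```

```text
t 28.85 tcp mm [621.7   3.5 101.3] psi -86.07 Z [ 6.e-04  0.e+00 -1.e+00] gap 27.9 F [-0.7  1.  -0.2] j [ 0.09  0.49 -0.26  1.82  0.16  0.85 -1.75]
```

View pics/s19z.png

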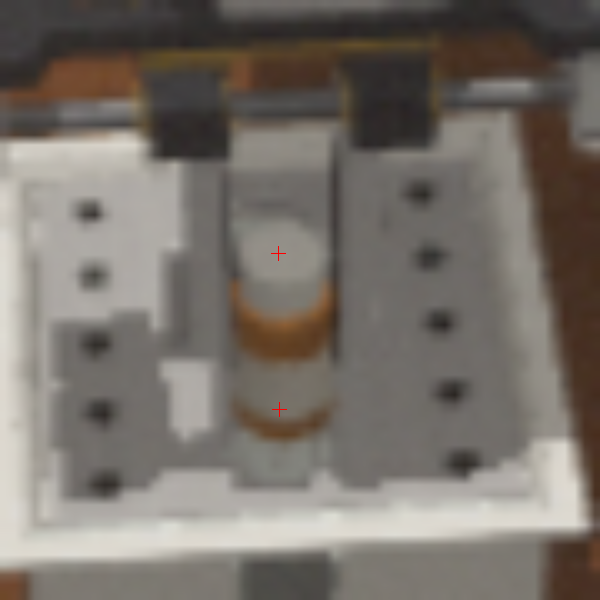

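View pics/t19z.png

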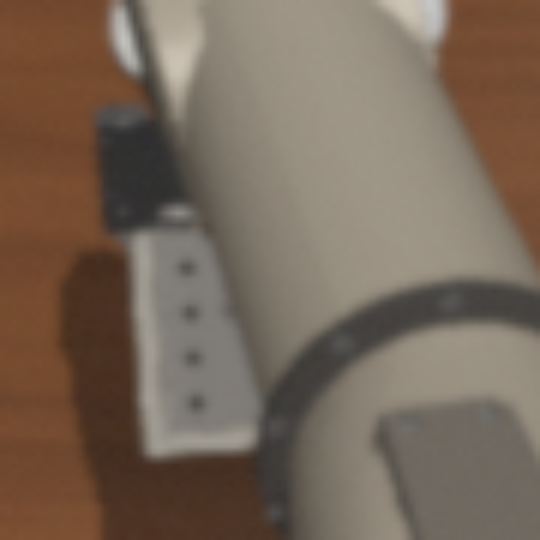

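```bash
python3 - <<'E'
from ov import *
st();s,p,R=cur()
d=cam('scene')
b=p-[0,0,.046]
q=proj(d,[b+[.014,0,0],b+[.012,0,.061],b+[-.012,0,.061],b+[0,.012,.061],b+[0,-.012,.061]]);print(q.round(2))
print(d['image'][255:264,266:271].mean(1).round(0).astype(int).tolist())
print('cap col',d['image'][232:250,266:271].mean((1,2)).round(0).astype(int).tolist())
print('cap row',d['image'][238:242,258:278].mean((0,2)).round(0).astype(int).tolist())
# reference: vial on table initial with TCP truth (644.8,216.5)
d0=dict(d);d0['image']=cv2.cvtColor(cv2.imread('pics/scene0.png'),4)
b=np.array([.6448,.2165,0]);q=proj(d,[b+[.014,0,0],b+[.012,0,.061],b+[-.012,0,.061]]);print(q.round(2))
print('cap col',d0['image'][252:270,343:347].mean((1,2)).round(0).astype(int).tolist())
print(d0['image'][270:282,342:346].mean(1).round(0).astype(int).tolist())
E
```

```text
t 28.95 tcp mm [621.7   3.4 101.4] psi -86.07 Z [ 8.e-04 -0.e+00 -1.e+00] gap 27.4 F [ 0.   0.1 -1.5] j [ 0.09  0.49 -0.26  1.82  0.16  0.85 -1.75]
[[267.4  259.12]
 [267.26 242.92]
 [267.18 236.69]
 [271.67 239.73]
 [262.77 239.83]]
[[117, 113, 102], [114, 106, 94], [97, 72, 52], [97, 70, 46], [123, 120, 113], [128, 128, 121], [129, 129, 122], [127, 128, 121], [118, 115, 110]]
cap col [110, 106, 107, 98, 104, 128, 140, 141, 142, 142, 140, 123, 117, 119, 111, 86, 68, 67]
cap row [120, 108, 109, 108, 82, 105, 132, 140, 141, 141, 142, 142, 140, 138, 119, 65, 99, 107, 108, 107]
[[342.97 277.62]
 [345.49 262.41]
 [344.12 255.99]]
cap col [166, 168, 115, 83, 117, 207, 211, 212, 212, 211, 189, 134, 127, 123, 95, 62, 63, 62]
[[130, 118, 102], [126, 119, 109], [125, 119, 108], [124, 118, 108], [126, 120, 110], [112, 97, 80], [84, 52, 23], [80, 49, 26], [113, 71, 44], [110, 69, 40], [110, 70, 41], [111, 71, 43]]
```

```bash
python3 - <<'E'
from ov import *
s,p,R=cur();d=cam('scene')
for r in(245,246,247,248,256,257):
    im=d['image'][r,258:280].astype(int); a=im[:,0]-im[:,2]; print(r,a.tolist())
    f=np.clip(a-15,0,None); print('  cen',258+(f*np.arange(22)).sum()/f.sum())
b=p-[0,0,.046]
print(proj(d,[b+[.014,0,.003],b+[.01,0,.035]]))
d0=dict(d);d0['image']=cv2.cvtColor(cv2.imread('pics/scene0.png'),4)
for r in(264,265,266,275,276,277):
    im=d0['image'][r,332:356].astype(int); a=im[:,1]; print(r,a.tolist())
b=np.array([.6448,.2165,0]);print(proj(d,[b+[.014,0,.003],b+[.01,0,.038]]))
E
```

```text
245 [8, 8, 6, 8, 6, 49, 56, 19, 9, 9, 11, 12, 10, 45, 78, 39, 7, 8, 7, 8, 7, 8]
  cen 268.59183673469386
246 [7, 9, 7, 10, 8, 32, 74, 69, 40, 31, 32, 49, 67, 82, 67, 26, 7, 7, 6, 8, 7, 5]
  cen 268.1311881188119
247 [9, 9, 8, 9, 7, 31, 59, 61, 70, 72, 83, 78, 68, 61, 57, 22, 8, 5, 8, 8, 8, 8]
  cen 267.89738430583503
248 [8, 5, 7, 7, 5, 27, 52, 58, 64, 66, 67, 66, 58, 53, 56, 17, 7, 10, 9, 8, 6, 7]
  cen 267.854415274463
256 [8, 10, 10, 9, 9, 27, 42, 35, 26, 16, 15, 15, 26, 35, 44, 13, 8, 9, 7, 8, 9, 6]
  cen 267.59541984732823
257 [8, 9, 8, 8, 6, 9, 37, 53, 54, 44, 43, 43, 46, 52, 23, 11, 7, 8, 8, 9, 9, 8]
  cen 267.7076923076923
[[267.3799911  258.37473148]
 [267.2994494  249.21073722]]
264 [72, 67, 72, 71, 67, 65, 66, 66, 79, 100, 123, 126, 127, 127, 128, 124, 120, 84, 68, 67, 65, 66, 65, 65]
265 [70, 67, 67, 65, 67, 69, 66, 103, 63, 86, 101, 118, 128, 125, 126, 109, 94, 70, 65, 64, 65, 63, 65, 62]
266 [68, 70, 67, 70, 70, 67, 66, 107, 64, 60, 64, 86, 98, 101, 93, 87, 59, 62, 67, 65, 65, 63, 67, 67]
275 [73, 72, 70, 69, 74, 73, 72, 56, 50, 69, 101, 102, 102, 83, 79, 47, 72, 71, 71, 70, 71, 71, 71, 69]
276 [69, 70, 72, 70, 72, 71, 69, 67, 51, 52, 53, 52, 52, 50, 57, 58, 71, 66, 68, 66, 69, 70, 68, 67]
277 [72, 72, 72, 73, 69, 72, 71, 68, 73, 68, 47, 49, 52, 49, 70, 68, 71, 71, 69, 66, 70, 69, 69, 72]
[[343.09335257 276.91838754]
 [344.36630949 267.51779674]]
```

```bash
python3 - <<'E'
from h import *
st();go([.6215,.0028,.085],-86.1)
E
```

```text
t 29.05 tcp mm [621.7   3.4 101.3] psi -86.08 Z [ 7.e-04 -0.e+00 -1.e+00] gap 27.5 F [-0.3  0.7 -0.5] j [ 0.09  0.49 -0.26  1.82  0.16  0.85 -1.75]
 shift cm [0.06, 0.02, 1.63] turn [-0.04, -0.0, 0.02]
```

Emit:
send_rows([
  [[0.06,0.02,0.2],[0,0,0],0.85],
  [[0.06,0.02,0.5],[0,0,0],0.85],
  [[0.06,0.02,0.8],[0,0,0],0.85],
  [[0.06,0.02,0.8],[0,0,0],0.85],
  [[0.06,0.02,1],[0,0,0],0.85],
  [[0.06,0.02,1.2],[0,0,0],0.85],
  [[0.06,0.02,1.4],[0,0,0],0.85],
  [[0.06,0.02,1.5],[0,0,0],0.85],
  [[0.06,0.02,1.5],[0,0,0],0.85],
  [[0.06,0.02,1.5],[0,0,0],0.85],
])

```text
time: 30.05
tcp_pos: [0.6214, 0.0028, 0.086]
orientation: [-0.0, 0.731, -0.682, 0.0]
ft_force: [-0.5, -0.5, -0.3]
finger_gap: 0.0282
```

```bash
python3 - <<'E'
from ov import *
st();d=cam('scene','s20.png')
ov(d,[],'x.png',(240,215,300,275),10) if 0 else cv2.imwrite('pics/s20z.png',cv2.resize(cv2.imread('pics/s20.png')[215:275,240:300],None,fx=10,fy=10))
E
```

```text
t 30.05 tcp mm [621.4   2.8  86. ] psi -86.08 Z [ 2.e-04  0.e+00 -1.e+00] gap 28.2 F [-0.5 -0.5 -0.3] j [ 0.09  0.51 -0.26  1.83  0.17  0.82 -1.75]
```

View pics/s20z.png

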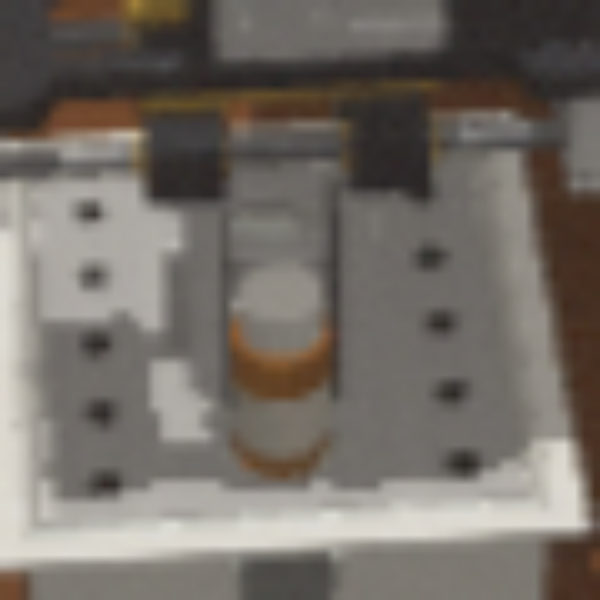

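Emit:
send_rows([
  [[0,0,0.2],[0,0,0],0.85],
  [[0,0,0.4],[0,0,0],0.85],
  [[0,0,0.6],[0,0,0],0.85],
  [[0,0,0.6],[0,0,0],0.85],
  [[0,0,0.6],[0,0,0],0.85],
])

```text
time: 30.6
tcp_pos: [0.6213, 0.0028, 0.08]
orientation: [-0.0, 0.731, -0.682, 0.0]
ft_force: [-0.1, 0.1, -0.3]
finger_gap: 0.028
```

```bash
python3 - <<'E'
from ov import *
st();d=cam('scene','s21.png')
cv2.imwrite('pics/s21z.png',cv2.resize(cv2.imread('pics/s21.png')[215:275,240:300],None,fx=10,fy=10))
E
```

```text
t 30.6 tcp mm [621.3   2.8  80. ] psi -86.07 Z [ 1.e-04 -0.e+00 -1.e+00] gap 28.0 F [-0.1  0.1 -0.3] j [ 0.09  0.51 -0.26  1.84  0.17  0.81 -1.76]
```

View pics/s21z.png

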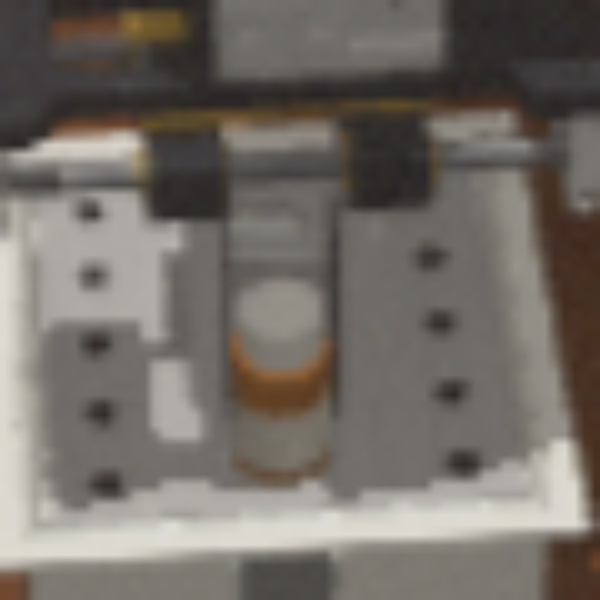

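Emit:
send_rows([
  [[0,0,0.2],[0,0,0],0.85],
  [[0,0,0.4],[0,0,0],0.85],
  [[0,0,0.6],[0,0,0],0.85],
  [[0,0,0.8],[0,0,0],0.85],
  [[0,0,1],[0,0,0],0.85],
  [[0,0,1.1],[0,0,0],0.85],
  [[0,0,1.1],[0,0,0],0.85],
  [[0,0,1.1],[0,0,0],0.85],
])

```text
time: 31.45
tcp_pos: [0.6214, 0.0028, 0.0691]
orientation: [-0.0, 0.731, -0.682, 0.0]
ft_force: [0.6, -0.4, -0.2]
finger_gap: 0.0277
```

```bash
python3 - <<'E'
from ov import *
st()
E
```

```text
t 31.45 tcp mm [621.4   2.8  69.1] psi -86.07 Z [ 3.e-04 -0.e+00 -1.e+00] gap 27.7 F [ 0.6 -0.4 -0.2] j [ 0.09  0.53 -0.25  1.84  0.18  0.79 -1.76]
```

Emit:
send_rows([
  [[0,0,0.05],[0,0,0],0.85],
  [[0,0,0.1],[0,0,0],0.85],
  [[0,0,0.14],[0,0,0],0.85],
  [[0,0,0.14],[0,0,0],0.85],
  [[0,0,0.14],[0,0,0],0.85],
])

```text
time: 31.95
tcp_pos: [0.6215, 0.0028, 0.0679]
orientation: [-0.0, 0.731, -0.682, 0.0]
ft_force: [-2.1, -1.2, 6.1]
finger_gap: 0.0278
```

```bash
python3 - <<'E'
from ov import *
st()
E
```

```text
t 31.95 tcp mm [621.5   2.8  67.9] psi -86.07 Z [ 6.e-04 -1.e-04 -1.e+00] gap 27.8 F [-2.1 -1.2  6.1] j [ 0.09  0.53 -0.25  1.84  0.18  0.79 -1.76]
```

Emit:
send_rows([
  [[0,0,0],[0,0,0],0.7],
  [[0,0,0],[0,0,0],0.68],
  [[0,0,0],[0,0,0],0.65],
  [[0,0,0],[0,0,0],0.6],
  [[0,0,0],[0,0,0],0.57],
  [[0,0,0],[0,0,0],0.57],
  [[0,0,-1],[0,0,0],0.57],
  [[0,0,-3],[0,0,0],0.57],
  [[0,0,-6],[0,0,0],0.57],
  [[0,0,-9],[0,0,0],0.57],
  [[0,0,-12],[0,0,0],0.57],
  [[0,0,-14],[0,0,0],0.57],
])

```text
time: 33.15
tcp_pos: [0.6219, 0.003, 0.2108]
orientation: [-0.001, 0.731, -0.682, 0.001]
ft_force: [0.2, -0.5, 0.1]
finger_gap: 0.0405
```

Emit:
send_rows([
  [[-3,0,0],[0,0,0],0.57],
  [[-7,0,0],[0,0,0],0.57],
  [[-11,0,0],[0,0,0],0.57],
  [[-15,0,0],[0,0,0],0.57],
  [[-18,0,0],[0,0,0],0.57],
  [[-20,0,0],[0,0,0],0.57],
  [[-20,0,0],[0,0,0],0.57],
])

```text
time: 33.85
tcp_pos: [0.6068, 0.2061, 0.2085]
orientation: [-0.001, 0.732, -0.681, -0.0]
ft_force: [-0.8, 0.4, 0.1]
finger_gap: 0.0403
```

```bash
python3 - <<'E'
from ov import *
st();d=cam('scene','s22.png');t=cam('top','t22.png')
cv2.imwrite('pics/s22z.png',cv2.resize(cv2.imread('pics/s22.png')[215:285,230:310],None,fx=9,fy=8))
cv2.imwrite('pics/t22z.png',cv2.resize(cv2.imread('pics/t22.png')[155:225,250:330],None,fx=9,fy=8))
E
```

```text
t 33.85 tcp mm [606.8 206.1 208.5] psi -85.82 Z [ 5.0e-04  1.6e-03 -1.0e+00] gap 40.3 F [-0.8  0.4  0.1] j [-0.17  0.41 -0.34  1.69  0.15  1.07 -2.05]
```

View pics/s22z.png

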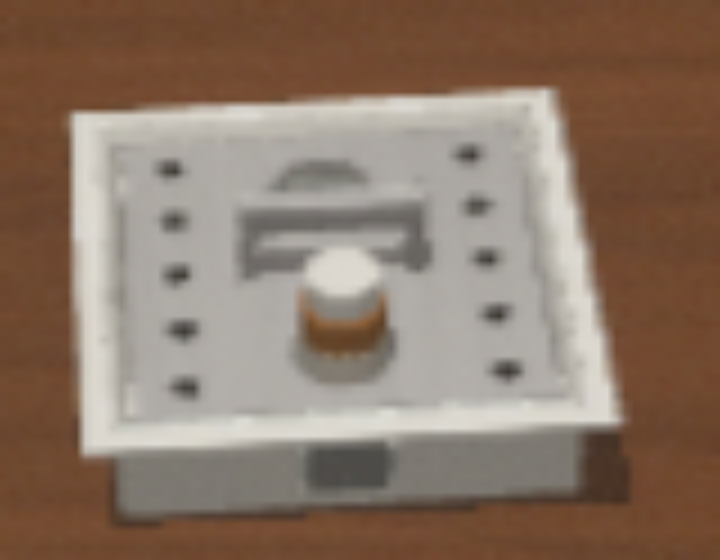

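View pics/t22z.png

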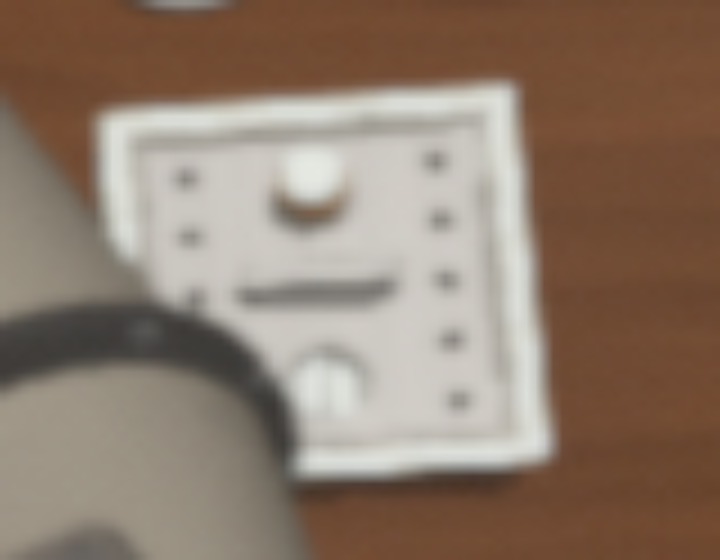

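View pics/s22.png

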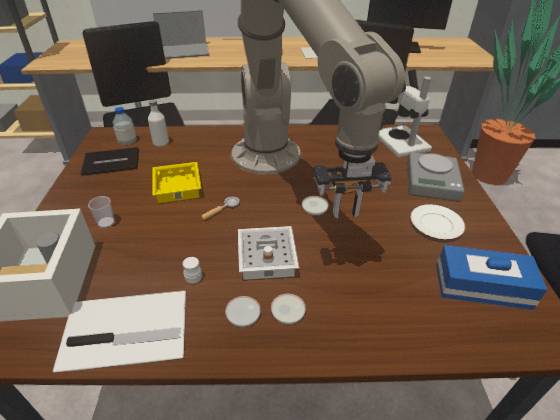

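```bash
python3 - <<'E'
from h import *
a=cv2.imread('pics/scene0.png').astype(int);b=cv2.imread('pics/s22.png').astype(int)
for n,(x,y,r) in dict(jar=(192,270,14),da=(289,308,18),db=(243,311,18),dc=(315,205,9),cup=(102,211,14),spoon=(220,207,16)).items():
    print(n,abs(a-b)[y-r:y+r,x-r:x+r].mean().round(1))
st();print(env.close_job());st()
E
```

```text
jar 2.0
da 2.1
db 2.2
dc 3.3
cup 2.2
spoon 2.1
t 33.95 tcp mm [607.6 202.2 208.1] psi -86.04 Z [ 5.e-04 -2.e-04 -1.e+00] gap 40.4 F [-0.3 -0.5  0. ] j [-0.16  0.41 -0.34  1.69  0.15  1.07 -2.05]
the job is handed in; nothing more can be done
None
the job is handed in; nothing more can be done
```

The job is handed in at 33.95 s: the cold plate is hooked under the tabs and pressed home, the rack is seated over it, and the vial stands upright in the rack's +x hole. `close_job()` gave no verdict.

**Cold plate:** I pushed the tilted plate under the tabs until it met the wall at about 7 N, released it on the catch, then pressed the catch end with closed fingertips. The fingertips stopped at 22.1 mm under about 30 N, against 22 mm for a flat plate. The camera shows the plate flat between the ribs and under the tabs.

**Rack:** it reached its nominal seat height (tool at 74.1 mm, expected 74).

**Vial:** it touched down at tool height 67.9 mm, which puts its foot at about 22 mm, on the plate. It is upright in both views.

**Other objects:** the jar, the three dishes, the cup and the spoon show no change in the scene view. The arm is clear of everything.

**Checks that disagreed or stayed open:**
- The catch snapping was not seen or felt directly. No snap force showed in the readings I took at the end of each move, so it rests on the pressed-down height and an unshifted catch in the picture. The bright slits beside the tongue did disappear, which I put down to the plate now sitting behind them.
- The two cameras differ by about 2 mm in y. They put the seated rack about 1.6 mm nearer the tab end than the arm's own reading, so I lined the vial up with the hole by camera.

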